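Clear the pH station: bottles and tweezers to their holders

TASK

The calibration is done; put the loose things away, each kind in the holder made for it: the two buffer bottles in the wells of the wide-well block, the two dropper bottles in the wells of the narrow-well block, one bottle to a well and standing fully down on its floor, and the tweezers lying level across the instrument rest in its free place, between the teeth and about centred. Keep the bottles upright all the way, lower them in rather than let them drop, and leave the spatula on the rest and the roll of tape where they are.

Things in the scene. Friction and masses are not known exactly. Their poses are not given: they have to be found in the camera images.
- buffer_1: White plastic buffer bottle with a ribbed screw cap, 53 mm diameter, 118 mm tall, about 0.2 kg, standing upright. Origin: centre of its underside; z up along the bottle. Straight sides to z = 75 mm, then the shoulder; the cap, 33 mm in diameter, reaches from z = 102 to 118 mm.
- buffer_2: A second buffer bottle of the same kind and size (only its label differs); either may go in either wide well. Origin: centre of its underside.
- dropper_1: Slim white dropper bottle with a pointed nozzle, 31 mm diameter, 94 mm tall, about 0.05 kg, standing upright. Origin: centre of its underside; z up. Straight sides to z = 46 mm, shoulder to 56 mm, nozzle cap above it (19 mm in diameter from z = 60 to 73 mm, then tapering to the tip).
- dropper_2: A second dropper bottle of the same kind and size (only its nozzle cap differs); either may go in either narrow well. Origin: centre of its underside.
- tweezers: Steel tweezers lying flat, 124 mm long along their own y axis, rigid, 14 mm wide (own x) at the middle and narrowing to both ends, 9 mm high, about 25 g. Origin: middle of the underside, 62 mm from either end.
- wide_block: Grey plastic bottle holder, fixed, 86 mm (own x) by 176 mm (own y), 40 mm high, with two round wells of 65 mm diameter and 30 mm depth with bevelled mouths. Origin: middle of its underside on the worktop. Wells centred at own x = 0, y = -45 and +45 mm; well floor 10 mm above the worktop.
- narrow_block: Smaller grey plastic holder, fixed, 66 mm (own x) by 150 mm (own y), 30 mm high, with two round wells of 44 mm diameter and 22 mm depth with bevelled mouths. Origin: middle of its underside on the worktop. Wells centred at own x = 0, y = -40 and +40 mm; well floor 8 mm above the worktop.
- rest: Steel instrument rest, fixed, 76 mm (own x) by 134 mm (own y): a low channel whose two upright flanges (4 mm thick, at own x = -36 and +36 mm, their edge 30 mm above the worktop) carry teeth rising to 44 mm. Instruments lie level across both flanges, along the rest's own x axis, between a pair of teeth 30 mm apart. Two places: own y = -40 mm (taken by the spatula) and own y = +40 mm (free). Origin: middle of its underside on the worktop.
- spatula: Steel micro-spatula, 156 x 11 x 4 mm, already lying across the rest in the place at the rest's own y = -40 mm, its underside 30 mm above the worktop. Stays there. Origin: middle of its underside, length along own y.
- label_tape: Roll of white labelling tape lying flat, 62 mm diameter, 18 mm high, at the back of the work. Bystander. Origin: centre of its underside.
Not all that is in view belongs to the job. Leave any red look-alike of the buffer_1 alone. Leave any black look-alike of the dropper_1 alone.

How it is judged (in metres and radians):
At the end, for the whole second after the job is handed in: Each buffer bottle upright on the floor of a wide-block well, each dropper bottle likewise in the narrow block (centre within 12 mm, underside within 4 mm, tilt 0.12 rad); tweezers level across the rest's free place (20 mm along, 13 mm across, 0.25 rad); all released and at rest (((x of buffer_1 in the frame of wide_block between -0.012 and 0.012 m and y of buffer_1 in the frame of wide_block between -0.057 and -0.033 m) or (x of buffer_1 in the frame of wide_block between -0.012 and 0.012 m and y of buffer_1 in the frame of wide_block between 0.033 and 0.057 m)) and z of each of buffer_1, buffer_2 in the frame of wide_block below 0.014 m and angle between each of buffer_1, buffer_2, dropper_1, dropper_2's own z axis and vertical below 0.12 rad and ((x of buffer_2 in the frame of wide_block between -0.012 and 0.012 m and y of buffer_2 in the frame of wide_block between -0.057 and -0.033 m) or (x of buffer_2 in the frame of wide_block between -0.012 and 0.012 m and y of buffer_2 in the frame of wide_block between 0.033 and 0.057 m)) and ((x of dropper_1 in the frame of narrow_block between -0.012 and 0.012 m and y of dropper_1 in the frame of narrow_block between -0.052 and -0.028 m) or (x of dropper_1 in the frame of narrow_block between -0.012 and 0.012 m and y of dropper_1 in the frame of narrow_block between 0.028 and 0.052 m)) and z of each of dropper_1, dropper_2 in the frame of narrow_block below 0.012 m and ((x of dropper_2 in the frame of narrow_block between -0.012 and 0.012 m and y of dropper_2 in the frame of narrow_block between -0.052 and -0.028 m) or (x of dropper_2 in the frame of narrow_block between -0.012 and 0.012 m and y of dropper_2 in the frame of narrow_block between 0.028 and 0.052 m)) and x of tweezers in the frame of rest between -0.02 and 0.02 m and y of tweezers in the frame of rest between 0.027 and 0.053 m and z of tweezers in the frame of rest between 0.027 and 0.035 m and angle between the y axis of tweezers and the x axis of rest, either way round below 0.25 rad and angle between the z axis of tweezers and the z axis of rest, either way round below 0.15 rad and linear speed of each of buffer_1, buffer_2, dropper_1, dropper_2, tweezers below 0.02 m/s); the robot touches nothing.
It fails at once if a bottle is dropped: out of the fingers it falls faster than 0.7 m/s (a fall of over 25 mm) ((linear speed of buffer_1 above 0.7 m/s and contact force between buffer_1 and the fingers below 0.05 N) or (linear speed of buffer_2 above 0.7 m/s and contact force between buffer_2 and the fingers below 0.05 N) or (linear speed of dropper_1 above 0.7 m/s and contact force between dropper_1 and the fingers below 0.05 N) or (linear speed of dropper_2 above 0.7 m/s and contact force between dropper_2 and the fingers below 0.05 N)).
It fails at once if a bottle is tipped by more than 0.6 rad (angle between any of buffer_1, buffer_2, dropper_1, dropper_2's own z axis and vertical above 0.6 rad).
It fails at once if the spatula is moved by more than 15 mm (distance of spatula from where it was at the start of the episode above 0.015 m).
It fails at once if the roll of tape is moved by more than 20 mm (distance of label_tape from where it was at the start of the episode above 0.02 m).
It also fails if it takes over 122 s, if anything falls off the work surface, if the arm or the gripper's body presses on something with over 40 N, if the wrist force passes 120 N, or if a joint passes its speed limit or range.

ROBOT

A 6-joint arm with a two-finger parallel gripper is mounted at the origin on a cart in front of the work surface, level with it; the furniture and walls round the work are solid. World frame = base frame: x ahead of the robot, y to its left, z up, the work surface at z = 0. Lengths are in m, angles in degrees, forces in N, time in s.
With the tool pointing down it reaches from about 0.375 to 0.9 m from the base axis. Payload 3.1 kg.
Tool frame: the origin (TCP) lies at the very end of the fingers, on their centre line; the grasp point (between the pads) lies 19 mm behind it (bot.hold_point_z is the z of the grasp point in the tool frame, in m); z points along the fingers, y is the line along which they close (so a half turn about z gives the same grasp; the last joint's range is limited). The gripper opens to 87 mm and grips with 3 to 60 N. Pads are 19 mm wide; open, the fingers measure 117 mm over their backs; the gripper's body (75 mm by 190 mm) begins 51 mm behind the grasp point.
Start: joints at [63.398, 30.224, 82.088, -0, 67.689, -10.227], TCP at [0.176, 0.6, 0.223] pointing down, gripper open.
Joint ranges: [-176.69, 176.69], [-43.24, 126.21], [12.49, 139.97], [-82, 262], [0, 151.66], [-163.58, 163.58]. Speed limits (degrees/s): [159.86, 159.86, 180, 180, 180, 180].

INTERFACE

Orientations are given as a 3x3 rotation matrix whose columns are the frame's x, y, z axes.
In Python, from rig import bot, capture, camera_model gives the robot as it stands.
- The arm moves only by the tool apply_moves, never from a script. Its argument "plan" is text: rows parted by semicolons, each of 6 numbers parted by spaces: the shift along the tool's x, y, z in units of 0.05 m (1.0 is 0.05 m), then the turn, a rotation vector about the tool's x, y, z in units of 360 degrees (1.0 is 360 degrees). In form: dx dy dz ax ay az; .... A call has 1 to 10 rows; each row shifts and turns the commanded pose from where the row before left it, along the tool's axes as they then stand; what a row does not reach is not made up. A row lasts 1/12 s, in which the tool goes at most 41.7 mm and 7.16 degrees, less where a joint would pass 70% of its speed; a pose out of reach is approached as far as the arm can. A call with a number of a shift or a turn outside -1 to 1 is refused whole. A call with a gripper value outside its range is refused whole. "gripper" is the gripper command: -1 is shut, 1 is fully open, values between are in proportion, set as the call begins (left out, the last holds). The fingers move at their own pace and stop on an object; the grip force is fixed at half the most. Time passes only in rows, so rows that do not move let the fingers close. It gives the time, the measured TCP pose, the force, the opening and the grip force at its end, in the units of the state.
- bot.read_state(): the state, without advancing time (a new reading comes with each control period).
- capture(name): name is "side" or "top"; returns the picture (420x560x3 uint8, red, green, blue); there is no depth.
- camera_model(name): a dict with "vertical_fov" (degrees; the focal length in pixels is half the picture's height over the tangent of half this angle, whatever the lens; pixels are square), "cx", "cy" (the principal point, pixels), "position" and "rotation" of the camera in the world. Camera axes: x right, y down, z forward; pixel columns grow to the right and rows downward; lengths in m; the calibration is good to about 2 mm. A picture is of the moment at which its call begins. camera_model takes no time and is no camera call.
- bot.hand_in(): hands the job in; it is judged then, once.
The state is a dict: "time_s": time; "joint_positions": joint angles; "qvel": joint speeds; "tau": joint torques, N m; "position": TCP position; "tcp_rot": TCP orientation; "force": force on the tool from outside, world axes, zero at the start; "moment": the same for the moment, N m; "opening": opening from 0.0 (shut) to 1.0 (fully open); "grasp_force": force on a finger pad.
Only numpy, scipy, OpenCV 4.12 (cv2) and the standard library are available. Lean on these libraries where they do the work, as an engineer would, in place of code of your own. Each camera call takes 0.05 s, during which the arm holds its last target. There are 200 camera calls.

## Working session

There is one attempt and no reset: what is moved stays moved. The work goes in short steps, Python scripts to look and compute and a tool call to move; the robot and the scene stay as the last step left them, time stands still between calls to the robot, and variables do not carry over. Pictures are saved under pics/ and viewed, at most 17 in all, crops included, and the job is handed in when it is done.

Besides the shell and the picture viewer there is one more tool, called after ">>>" by a JSON object that holds its "name" and its "arguments", one argument or row to a line. apply_moves: Moves the arm, as the interface text tells. Its arguments: {"type":"object","properties":{"plan":{"type":"string"},"gripper":{"type":"number"}},"required":["plan"]}

```bash
mkdir -p pics; ls; python3 - <<'E'
from rig import bot,capture,camera_model
import cv2
for n in("top","side"):
    cv2.imwrite(f"pics/{n}0.png",capture(n)[:,:,::-1]); print(camera_model(n))
s=bot.read_state();print(s["time_s"],s["position"],s["tcp_rot"],s["opening"],s["joint_positions"])
E
```

```text
pics
{'vertical_fov': 57.95878053589248, 'cx': 284.4885123138291, 'cy': 203.69811356481168, 'position': array([0.38014035, 0.01772983, 1.19878301]), 'rotation': array([[-0.00627844, -0.98559049,  0.16903243],
       [-0.99997611,  0.00569933, -0.00391099],
       [ 0.00289126, -0.16905295, -0.98560273]])}
{'vertical_fov': 53.148563622245256, 'cx': 279.37604548282206, 'cy': 209.44896166695503, 'position': array([ 0.13366997, -0.66514572,  0.67638625]), 'rotation': array([[ 0.83067143, -0.33904044,  0.44162943],
       [-0.55663129, -0.522966  ,  0.64549839],
       [ 0.01210712, -0.78202183, -0.62313343]])}
0.1 [0.17586566 0.59905312 0.22165872] [[-9.59447329e-01  2.81886638e-01 -8.63442296e-04]
 [ 2.81887774e-01  9.59445716e-01 -1.78920256e-03]
 [ 3.24073719e-04 -1.96003944e-03 -9.99998027e-01]] 1.0041473282399518 [ 6.33990067e+01  3.02746022e+01  8.21491259e+01 -1.80317697e-03
  6.76900864e+01 -1.02274191e+01]
```

View pics/top0.png

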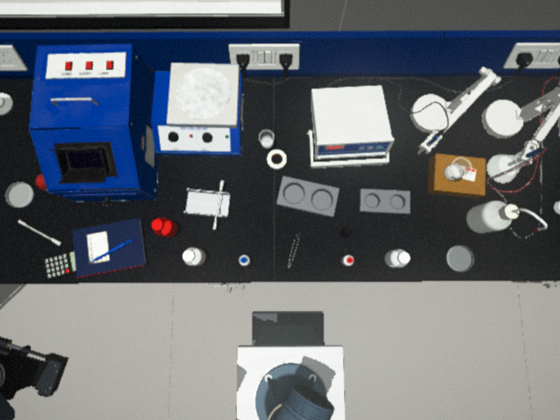

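View pics/side0.png

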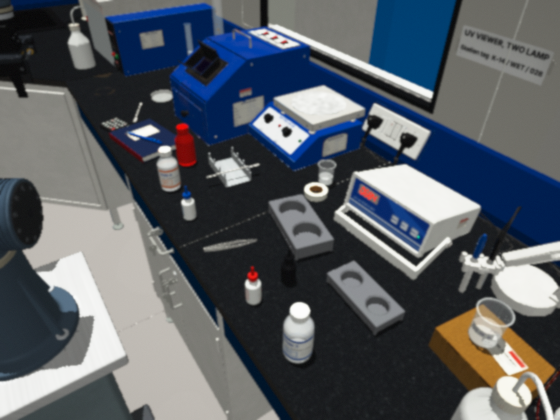

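The top view shows:
- Buffers at about (193,256) and (398,258).
- Droppers at (244,260) and (348,260).
- Tweezers at (293,250).
- Wide block at (308,196) and narrow block at (385,201).
- Rest at (208,203), with the spatula at column 220.
- Red bottle at (165,228) and black bottle at (345,232), both to be left alone.

I'll zoom in next.

```bash
python3 - <<'E'
import cv2
a=cv2.imread("pics/top0.png")[175:275,150:420]; 
cv2.imwrite("pics/topc.png",cv2.resize(cv2.convertScaleAbs(a,alpha=1.3,beta=25)[:,:200],None,fx=4,fy=4,interpolation=cv2.INTER_CUBIC))
b=cv2.imread("pics/side0.png")[130:370,140:420]
cv2.imwrite("pics/sidec.png",cv2.resize(cv2.convertScaleAbs(b,alpha=1.2,beta=25),None,fx=2.5,fy=2.5,interpolation=cv2.INTER_CUBIC))
E
cat > h.py <<'E'
import numpy as np,cv2
from rig import bot,capture,camera_model
def proj(n,P):
    m=camera_model(n);f=210/np.tan(np.radians(m["vertical_fov"]/2))
    c=(np.atleast_2d(P)-m["position"])@m["rotation"]
    return c[:,:2]/c[:,2:]*f+[m["cx"],m["cy"]]
def ray(n,uv,z):
    m=camera_model(n);f=210/np.tan(np.radians(m["vertical_fov"]/2))
    uv=np.atleast_2d(np.float64(uv))
    d=np.c_[(uv-[m["cx"],m["cy"]])/f,np.ones(len(uv))]@m["rotation"].T
    return m["position"]+d*((z-m["position"][2])/d[:,2:])
E
python3 - <<'E'
from h import *
print(camera_model("top").keys())
for k,uv,z in[("buf1",(193,256),.118),("buf2",(398,258),.118),("d1",(244,260),.09),("d2",(348,260),.09),("tw",(293,250),.005),("wide",(308,196),.04),("nar",(385,201),.03),("rest",(208,203),.03)]: print(k,ray("top",uv,z))
for k,uv,z in[("buf1",(167,150),.118),("buf2",(299,310),.118),("d1",(185,190),.09),("d2",(252,271),.09),("tw",(230,244),.005),("wide",(300,225),.04),("nar",(365,295),.03)]: print(k,ray("side",uv,z))
E
```

```text
dict_keys(['vertical_fov', 'cx', 'cy', 'position', 'rotation'])
buf1 [[0.4171767  0.27267101 0.118     ]]
buf2 [[ 0.40799642 -0.30625912  0.118     ]]
d1 [[0.40575489 0.13147368 0.09      ]]
d2 [[ 0.40388492 -0.16947239  0.09      ]]
tw [[ 0.437728   -0.01271692  0.005     ]]
wide [[ 0.60275732 -0.06019103  0.04      ]]
nar [[ 0.58734563 -0.3019362   0.03      ]]
rest [[0.58418598 0.25222627 0.03      ]]
buf1 [[0.42312206 0.27540438 0.118     ]]
buf2 [[ 0.40894918 -0.32438507  0.118     ]]
d1 [[0.40278712 0.12533839 0.09      ]]
d2 [[ 0.40183002 -0.18471216  0.09      ]]
tw [[ 0.441661  -0.0142165  0.005    ]]
wide [[ 0.5926428  -0.08025873  0.04      ]]
nar [[ 0.58277701 -0.31262033  0.03      ]]
```

View pics/topc.png

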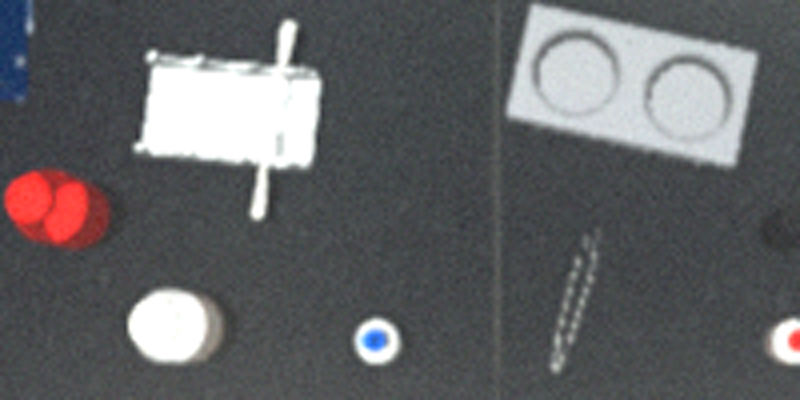

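View pics/sidec.png

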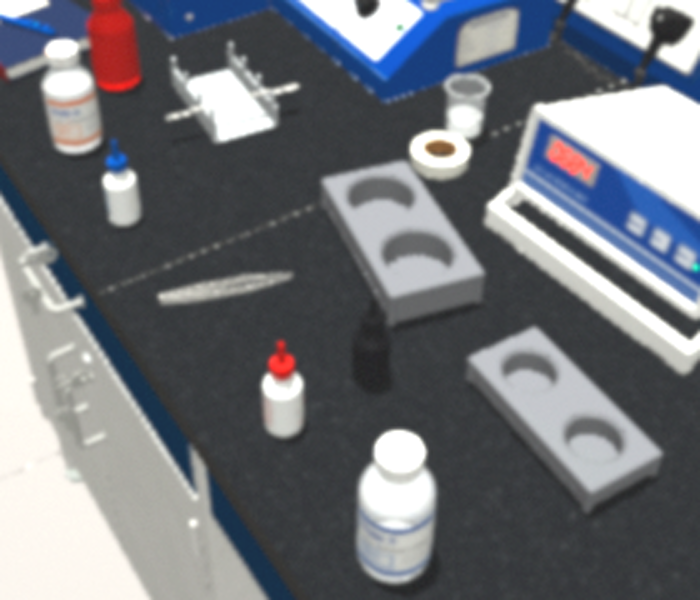

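The zoomed views give the block corners, wells, tweezers and rest clearly. The rough ray results from the two cameras differ by up to 18 mm, so I'll check the lens model against the known block dimensions.

```bash
python3 - <<'E'
from h import *
C=lambda L:np.array(L)/4+[150,175]-[.375,.375]
S=lambda L:np.array(L)/2.5+[140,130]-[.3,.3]
def rep(k,P):
    e=np.linalg.norm(np.diff(np.r_[P,P[:1]],axis=0),axis=1)
    print(k,"c",P.mean(0).round(4),"edges",e.round(4),"ang",np.degrees(np.arctan2(*(P[1]-P[0])[1::-1])).round(1))
rep("wide top",ray("top",C([(530,3),(757,50),(737,160),(508,115)]),.04))
rep("wide side",ray("side",S([(322,182),(405,162),(483,270),(385,305)]),.04))
rep("nar side",ray("side",S([(468,362),(536,328),(661,455),(589,494)]),.03))
# narrow in top by mask
g=cv2.imread("pics/top0.png");hsv=cv2.cvtColor(g,cv2.COLOR_BGR2HSV)
for k,(u0,v0,u1,v1),z in[("wide",(265,165,350,225),.04),("nar",(355,180,420,220),.03)]:
    m=np.zeros(g.shape[:2],np.uint8);m[v0:v1,u0:u1]=(g[v0:v1,u0:u1].min(2)>70)*255
    m=cv2.morphologyEx(m,cv2.MORPH_OPEN,np.ones((3,3)))
    c=max(cv2.findContours(m,0,1)[0],key=cv2.contourArea)
    r=cv2.minAreaRect(c);print(k,r);rep(k,ray("top",cv2.boxPoints(r),z))
E
```

```text
wide top c [ 0.6059 -0.0597  0.04  ] edges [0.1814 0.0885 0.1803 0.0908] ang -102.3
wide side c [ 0.6005 -0.0637  0.04  ] edges [0.0908 0.1741 0.1005 0.1828] ang -11.3
nar side c [ 0.5863 -0.3055  0.03  ] edges [0.0738 0.1538 0.0709 0.1506] ang -1.0
wide ((307.5602722167969, 195.95326232910156), (59.008853912353516, 30.13924789428711), 12.407418251037598)
wide c [ 0.6033 -0.0587  0.04  ] edges [0.0959 0.1846 0.0954 0.1822] ang -12.4
nar ((384.51123046875, 200.7755584716797), (50.137367248535156, 23.370807647705078), 2.8624050617218018)
nar c [ 0.5883 -0.3004  0.03  ] edges [0.0746 0.1577 0.0747 0.1561] ang -5.1
```

```bash
python3 - <<'E'
from h import *
g=cv2.cvtColor(cv2.imread("pics/top0.png"),cv2.COLOR_BGR2GRAY).astype(float)
def edge(cols,a,b,th):
    o=[]
    for u in cols:
        col=g[a:b,u-2:u+3].mean(1);i=np.argmax(np.abs(np.diff(col)))
        w=np.abs(np.diff(col))[max(i-2,0):i+3];o.append(a+.5+(w*np.arange(max(i-2,0),max(i-2,0)+len(w))).sum()/w.sum())
    p=np.polyfit(cols,o,1);print([(u,round(x-np.polyval(p,u),1)) for u,x in zip(cols,o)],np.round(p,4))
edge([5,15,60,100,130,160,200,270,300,340,380,430,470,520,550],276,290,0)
# blue wall top / bottom
edge([30,60,100,140,180,210,310,340,380,420,460,490],22,45,0)
E
```

```text
[(5, np.float64(0.1)), (15, np.float64(0.3)), (60, np.float64(0.4)), (100, np.float64(-0.4)), (130, np.float64(-0.2)), (160, np.float64(0.0)), (200, np.float64(0.2)), (270, np.float64(-0.5)), (300, np.float64(-0.3)), (340, np.float64(-0.1)), (380, np.float64(0.2)), (430, np.float64(-0.6)), (470, np.float64(-0.4)), (520, np.float64(1.1)), (550, np.float64(0.0))] [-5.300000e-03  2.832729e+02]
[(30, np.float64(0.7)), (60, np.float64(0.6)), (100, np.float64(-0.4)), (140, np.float64(-0.8)), (180, np.float64(-0.9)), (210, np.float64(-0.8)), (310, np.float64(1.0)), (340, np.float64(0.8)), (380, np.float64(0.4)), (420, np.float64(0.2)), (460, np.float64(-0.3)), (490, np.float64(-0.6))] [3.00000e-03 2.89133e+01]
```

The lens is effectively a pinhole, so the spread came from my pixel picks. Next I'll measure the bottles, tweezers and rest precisely with masks.

```bash
cat >> h.py <<'E'
def blob(m,box):
    u0,v0,u1,v1=box;k=np.zeros(m.shape,np.uint8);k[v0:v1,u0:u1]=m[v0:v1,u0:u1]*255
    c=max(cv2.findContours(k,0,1)[0],key=cv2.contourArea);o=np.zeros_like(k);cv2.drawContours(o,[c],-1,255,-1);return o
def bottle(n,g,box,r,h,thr=75):
    """silhouette: base point + axis centreline, on vertical bottle radius r standing on z=h"""
    m=blob(g.min(2)>thr,box);v,u=np.nonzero(m);P=np.c_[u,v].astype(float)
    cam=camera_model(n)["position"]
    c0=ray(n,P.mean(0),h+.04)[0]
    a=proj(n,[[*c0[:2],h],[*c0[:2],h+.05]]);d=a[0]-a[1];d/=np.linalg.norm(d);q=np.array([-d[1],d[0]])
    s=P@d;t=P@q;bot_=np.percentile(s,99.7)+.5
    w=(s>bot_-30)&(s<bot_-6) if n=="side" else s>-1
    tm=(t[w].max()+t[w].min())/2
    p=ray(n,d*bot_+q*tm,h)[0];e=(p-cam)[:2];e/=np.linalg.norm(e)
    return p[:2]+e*r, (t[w].max()-t[w].min()+1)
E
python3 - <<'E'
from h import *
s=cv2.imread("pics/side0.png");t=cv2.imread("pics/top0.png")
for k,b,r in[("buf1",(150,140,182,196),.0265),("buf2",(280,300,318,368),.0265),("d1",(178,195,200,225),.0155),("d2",(242,275,266,310),.0155)]:
    print(k,*bottle("side",s,b,r,0))
h=cv2.cvtColor(t,cv2.COLOR_BGR2HSV)
# coloured nozzle tips (top), white cap tops
for k,b,z in[("blue",(236,252,252,268),.08),("red",(340,252,357,268),.08)]:
    m=blob((h[...,1]>130)&(h[...,2]>80),b);v,u=np.nonzero(m);print(k,len(u),u.mean(),v.mean(),ray("top",(u.mean(),v.mean()),z))
hs=cv2.cvtColor(s,cv2.COLOR_BGR2HSV)
for k,b,z in[("blue",(178,180,200,205),.07),("red",(242,260,266,285),.07)]:
    m=blob((hs[...,1]>130)&(hs[...,2]>60),b);v,u=np.nonzero(m);print(k,len(u),u.mean(),v.mean(),ray("side",(u.mean(),v.mean()),z))
for k,b,r in[("buf1",(180,240,208,270),.0265),("buf2",(383,244,414,270),.0265),("d1",(236,250,253,270),.0155),("d2",(338,250,358,268),.0155)]:
    m=blob(t.max(2)>75,b);v,u=np.nonzero(m);print(k,"top bbox",u.min(),u.max(),v.min(),v.max(),"pred",end=" ")
    p=bottle("side",s,dict(buf1=(150,140,182,196),buf2=(280,300,318,368),d1=(178,195,200,225),d2=(242,275,266,310))[k],r,0)[0]
    an=np.linspace(0,6.28,60);Q=np.concatenate([proj("top",np.c_[p[0]+R*np.cos(an),p[1]+R*np.sin(an),0*an+z]) for R,z in([(r,0),(r,.075),(.0165,.118)] if r>.02 else [(r,0),(r,.046)])])
    print(Q.min(0).round(1),Q.max(0).round(1))
E
```

```text
buf1 [0.41917302 0.28672955] 22.377044852799912
buf2 [ 0.41210207 -0.32246368] 31.46390953700768
d1 [0.40713776 0.13562209] 15.295913824234987
d2 [ 0.40584605 -0.17739118] 18.151733235682627
blue 20 243.1 259.7 [[0.40686867 0.13513582 0.08      ]]
red 25 349.68 259.76 [[ 0.40476206 -0.17609447  0.08      ]]
blue 78 185.84615384615384 192.87179487179486 [[0.4088178  0.14019389 0.07      ]]
red 126 252.3095238095238 274.13492063492066 [[ 0.40724084 -0.17573253  0.07      ]]
buf1 top bbox 182 204 247 265 pred [182.2 246.8] [205.8 265.2]
buf2 top bbox 385 410 249 267 pred [383.4 247.9] [409.5 266.3]
d1 top bbox 238 249 254 265 pred [239.  254.7] [250.6 265.2]
d2 top bbox 342 353 254 265 pred [340.7 254.5] [353.3 265. ]
```

```bash
python3 - <<'E'
import cv2,numpy as np
t=cv2.imread("pics/top0.png");s=cv2.imread("pics/side0.png")
def z(g,u,v,w,h,f):
    return cv2.resize(cv2.convertScaleAbs(g[v:v+h,u:u+w],alpha=1.2,beta=10),None,fx=f,fy=f,interpolation=cv2.INTER_CUBIC)
a=np.hstack([z(t,270,170,80,60,5),z(t,350,175,80,60,5)])
b=np.hstack([z(s,265,190,80,60,5),z(s,325,256,80,75,5)[:300]])
cv2.imwrite("pics/cmp1.png",np.vstack([a,b]))
c=np.hstack([z(t,180,170,60,60,6.66)[:400,:400],z(t,270,225,60,60,6.66)[:400,:400]])
d=z(s,200,145,80,20,1)
cv2.imwrite("pics/cmp2.png",c)
E
```

```text
(no output)
```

View pics/cmp1.png

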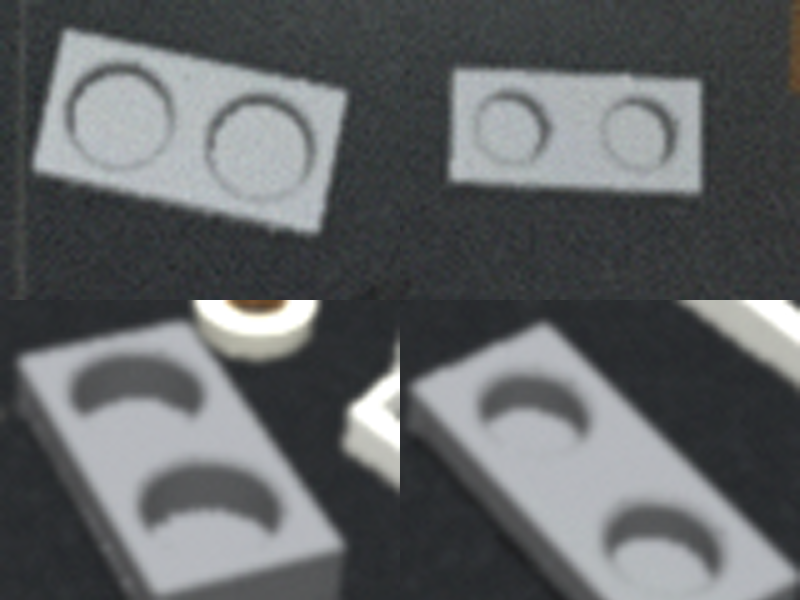

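View pics/cmp2.png

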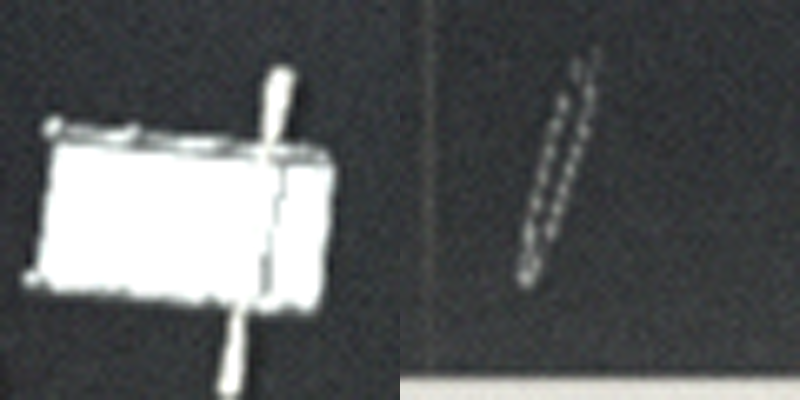

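The composites show these rim centres in crop pixels: wide (120,117) and (260,148), narrow (512,128) and (640,133). The spatula ends are at (282,68) and (229,396). The tweezers run from (598,48) to (525,286). Now I'll convert these to world coordinates.

```bash
python3 - <<'E'
from h import *
def px(L,off,f,sh=(0,0)): return (np.array(L,float)-sh+.5)/f-.5+off
W=ray("top",px([(120,117),(260,148)],(270,170),5),.04)
N=ray("top",px([(512,128),(640,133)],(350,175),5,(400,0)),.03)
ang=lambda P:np.degrees(np.arctan2(*(P[1]-P[0])[1::-1])).round(1)
D=lambda P:np.linalg.norm(P[1]-P[0]).round(4)
for k,P in(("W",W),("N",N)): print(k,P[:,:2].round(4),P.mean(0)[:2].round(4),ang(P),D(P))
Sw=ray("side",px([(18,360),(190,320),(345,545),(155,598)],(265,190),5,(0,300)),.04);print("side W",Sw.mean(0),D(Sw[1:3]),ang(Sw[1:3]))
S=ray("top",px([(282,68),(229,396)],(180,170),6.66),.032);print("spat",S[:,:2].round(4),S.mean(0)[:2],ang(S),D(S))
T=ray("top",px([(598,48),(525,286)],(270,225),6.66,(400,0)),.005);print("tw",T.round(4),T.mean(0)[:2],ang(T),D(T))
R=ray("top",px([(52,125),(330,152),(320,308),(34,280)],(180,170),6.66),.042);print("rest",R.round(4),R.mean(0),D(R[:2]),D(R[[3,2]]),ang(R[:2]),ang(R[[3,2]]))
s=cv2.imread("pics/side0.png")
m=blob((s.min(2)>60),(200,235,262,256));v,u=np.nonzero(m);P=ray("side",np.c_[u,v],.004)
c,sz,a=cv2.minAreaRect(P[:,:2].astype(np.float32)*1000);print("tw side",c,sz,a,P[:,0].argmin(),P[P[:,0].argmin()],P[P[:,0].argmax()])
# instrument stand and red/black
for k,uv,z in[("stand front",(350,163),0),("stand fl",(312,165),0),("box front top",(350,155),.1),("tape",(277,158),.018)]: print(k,ray("top",uv,z)[0])
print("side stand left",ray("side",(335,212),0),"boxL bottom",ray("side",(347,212),.02))
print("red",bottle("side",255-0*s,(175,124,197,167),.0265,0)[0],"black",bottle("side",255+0*s,(281,254,297,287),.0155,0)[0])
E
```

```text
W [[ 0.6125 -0.0155]
 [ 0.5924 -0.1023]] [ 0.6025 -0.0589] -103.1 0.0891
N [[ 0.5901 -0.2613]
 [ 0.5865 -0.3414]] [ 0.5883 -0.3014] -92.6 0.0802
side W [ 0.60373027 -0.06214857  0.04      ] 0.1801 -103.6
spat [[0.6579 0.21  ]
 [0.5022 0.2312]] [0.58006214 0.22059823] 172.3 0.1572
tw [[ 0.4947 -0.0332  0.005 ]
 [ 0.3838  0.0023  0.005 ]] [ 0.43924179 -0.01544894] 162.3 0.1165
rest [[0.6288 0.3153 0.042 ]
 [0.6152 0.1851 0.042 ]
 [0.5417 0.1884 0.042 ]
 [0.5555 0.3209 0.042 ]] [0.58530567 0.25240778 0.042     ] 0.1309 0.1333 -96.0 -96.0
tw side (441.6059875488281, -14.21403694152832) (26.93090057373047, 124.95964813232422) 72.67806243896484 355 [ 0.38143446 -0.00139747  0.004     ] [ 0.50164479 -0.03155789  0.004     ]
stand front [ 0.71950281 -0.20206968  0.        ]
stand fl [ 0.71343064 -0.0776733   0.        ]
box front top [ 0.71606252 -0.1846175   0.1       ]
tape [0.73236311 0.03626364 0.018     ]
side stand left [[ 0.72726839 -0.05108578  0.        ]] boxL bottom [[ 0.73493292 -0.08559758  0.02      ]]
red [0.50740402 0.37238996] black [ 0.49214623 -0.17801777]
```

```bash
python3 - <<'E'
import cv2,numpy as np
s=cv2.imread("pics/side0.png")
a=cv2.resize(cv2.convertScaleAbs(s[140:190,200:266],alpha=.9),None,fx=6,fy=6,interpolation=cv2.INTER_CUBIC)
b=cv2.resize(cv2.convertScaleAbs(s[232:260,198:264],alpha=1.2),None,fx=6,fy=6,interpolation=cv2.INTER_CUBIC)
cv2.imwrite("pics/rest_side.png",np.vstack([a,b]))
E
```

```text
(no output)
```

View pics/rest_side.png

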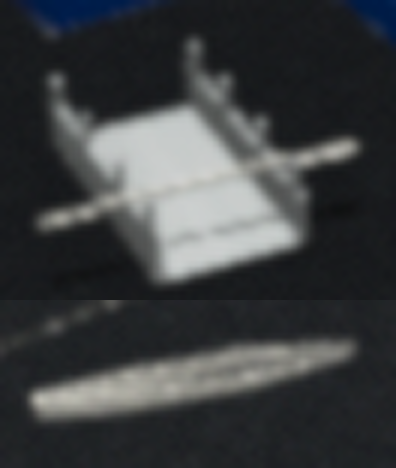

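The rest close-up shows tooth tips at crop (57,80), (87,120), (193,45) and (225,82). I'll cross-check the free place with these and work out the first approach.

```bash
cat >> h.py <<'E'
def st():
    s=bot.read_state();R=s["tcp_rot"];p=s["position"]
    print("t",round(s["time_s"],2),"p",p.round(4),"yaw_y",np.degrees(np.arctan2(R[1,1],R[0,1])).round(1),"open",round(s["opening"],3),"gf",round(s["grasp_force"],1),"F",s["force"].round(1),"q",np.round(s["joint_positions"],1));return s
def togo(p,yaw=None):
    """tool-axis shift in units (50mm) to world point p; turn of tool about z to have its y axis at yaw deg"""
    s=st();R=s["tcp_rot"]
    d=R.T@(np.array(p)-s["position"])/.05
    print("shift units",d.round(3))
    if yaw is not None:
        c=np.degrees(np.arctan2(R[1,1],R[0,1]));e=(yaw-c+90)%180-90
        print("turn units (tool z)",round(-e/360,4),"deg",round(e,1))
    z=R[:,2];print("tilt",np.degrees(np.arccos(-z[2])).round(2))
E
python3 - <<'E'
from h import *
P=(np.array([(57,80),(87,120),(193,45),(225,82),(118,165),(148,207),(262,120),(298,188)],float)+.5)/6-.5+[200,140]
Q=ray("side",P,.044);print(Q[:,:2].round(3));print(Q[:4].mean(0))
togo([.419,.288,.20],90)
E
```

```text
[[0.557 0.319]
 [0.553 0.279]
 [0.628 0.313]
 [0.624 0.274]
 [0.547 0.236]
 [0.542 0.198]
 [0.622 0.234]
 [0.607 0.175]]
[0.59076521 0.29615696 0.044     ]
t 0.1 p [0.1759 0.5991 0.2217] yaw_y 73.6 open 1.004 gf 0.0 F [ 0.1  1.2 -0.6] q [ 63.4  30.3  82.1  -0.   67.7 -10.2]
shift units [-6.419 -4.597  0.44 ]
turn units (tool z) -0.0455 deg 16.4
tilt 0.11
```

>>> {"name": "apply_moves", "arguments": {
  "plan": "-0.64 -0.46 0.044 0 0 0;-0.64 -0.46 0.044 0 0 0;-0.64 -0.46 0.044 0 0 0;-0.64 -0.46 0.044 0 0 0;-0.64 -0.46 0.044 0 0 0;-0.64 -0.46 0.044 0 0 0;-0.64 -0.46 0.044 0 0 0;-0.64 -0.46 0.044 0 0 0;-0.64 -0.46 0.044 0 0 0;-0.64 -0.46 0.044 0 0 0",
  "gripper": 1
}}

```text
time_s: 0.93
position: [0.4189, 0.287, 0.2002]
tcp_rot: [[-0.959, 0.282, -0.001], [0.282, 0.959, -0.0], [0.001, -0.0, -1.0]]
force: [0.4, -0.2, -0.5]
opening: 1.0
grasp_force: 0.0
```

>>> {"name": "apply_moves", "arguments": {
  "plan": "0 0 0 0 0 0.0195;0 0 0 0 0 0.0195;0 0 0 0 0 0.0195;0 0 0 0 0 0.0195;0 0 0 0 0 0.0195;0 0 0 0 0 0.0195;0 0 0 0 0 0.0195;0 0 0 0 0 0.0195;0 0 0 0 0 0.0195;0 0 0 0 0 0.0195"
}}

```text
time_s: 1.77
position: [0.418, 0.2886, 0.2002]
tcp_rot: [[-0.054, 0.999, -0.001], [0.999, 0.054, -0.0], [-0.0, -0.001, -1.0]]
force: [-0.3, -0.1, 0.3]
opening: 1.002
grasp_force: 0.0
```

```bash
python3 -c "
from h import *
togo([.419,.288,.14],-13)"
```

```text
t 1.77 p [0.418  0.2886 0.2002] yaw_y 3.1 open 1.002 gf 0.0 F [-0.3 -0.1  0.3] q [ 22.   23.1 100.1   0.   56.9  18.9]
shift units [-0.013  0.02   1.204]
turn units (tool z) 0.0447 deg -16.1
tilt 0.05
```

>>> {"name": "apply_moves", "arguments": {
  "plan": "0 0 0.2 0 0 0.015;0 0 0.2 0 0 0.015;0 0 0.2 0 0 0.0147;0 0 0.4 0 0 0;0 0 0.4 0 0 0;0 0 0.4 0 0 0;0 0 0.4 0 0 0;0 0 0.3 0 0 0;0 0 0.3 0 0 0;0 0 0.14 0 0 0"
}}

```text
time_s: 2.6
position: [0.4172, 0.2882, 0.0516]
tcp_rot: [[0.219, 0.976, -0.003], [0.976, -0.219, -0.001], [-0.002, -0.003, -1.0]]
force: [-0.4, 0.3, -0.1]
opening: 1.003
grasp_force: 0.0
```

>>> {"name": "apply_moves", "arguments": {
  "plan": "0 0 0 0 0 0;0 0 0 0 0 0;0 0 0 0 0 0;0 0 0 0 0 0;0 0 0 0 0 0;0 0 0 0 0 0;0 0 0 0 0 0;0 0 0 0 0 0",
  "gripper": -1
}}

```text
time_s: 3.27
position: [0.419, 0.289, 0.0542]
tcp_rot: [[0.219, 0.976, 0.002], [0.976, -0.219, 0.001], [0.001, 0.002, -1.0]]
force: [0.6, -0.2, 3.8]
opening: 0.598
grasp_force: 30.0
```

```bash
python3 -c "
from h import *
st();cv2.imwrite('pics/g1.png',np.vstack([cv2.resize(capture(n)[a:b,c:d,::-1],(600,300)) for n,a,b,c,d in(('side',90,240,60,360),('top',170,320,60,360))]))"
```

```text
t 3.27 p [0.419  0.289  0.0542] yaw_y -12.7 open 0.598 gf 30.0 F [ 0.6 -0.2  3.8] q [ 22.   37.2 106.4  -0.   36.3  34.7]
```

View pics/g1.png

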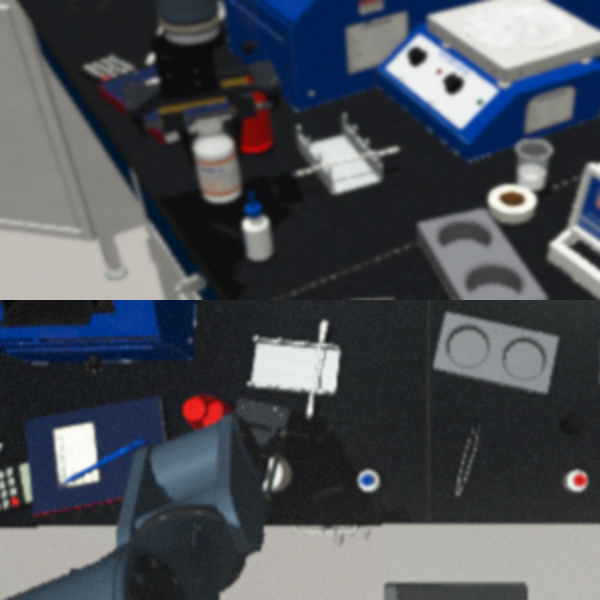

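The first buffer bottle is gripped upright: opening 0.598 is about 52 mm, and the force is 30 N. Next I'll lift it and carry it to the near wide well.

>>> {"name": "apply_moves", "arguments": {
  "plan": "0 0 -0.1 0 0 0;0 0 -0.3 0 0 0;0 0 -0.5 0 0 0;0 0 -0.5 0 0 0;0 0 -0.4 0 0 0;0 0 -0.2 0 0 0;0 0 0 0 0 0"
}}

```text
time_s: 3.95
position: [0.4191, 0.2892, 0.1553]
tcp_rot: [[0.219, 0.976, 0.003], [0.976, -0.219, 0.001], [0.002, 0.003, -1.0]]
force: [0.4, 0.5, -2.3]
opening: 0.594
grasp_force: 30.0
```

```bash
python3 -c "
from h import *
togo([.6125,-.0155,.155],-13.1)"
```

```text
t 3.95 p [0.4191 0.2892 0.1553] yaw_y -12.7 open 0.594 gf 30.0 F [ 0.4  0.5 -2.3] q [ 22.   27.  102.6   0.   50.2  34.7]
shift units [-5.099  5.109  0.01 ]
turn units (tool z) 0.0012 deg -0.4
tilt 0.21
```

>>> {"name": "apply_moves", "arguments": {
  "plan": "-0.3 0.3 0 0 0 0.0012;-0.5 0.5 0 0 0 0;-0.55 0.55 0 0 0 0;-0.55 0.55 0 0 0 0;-0.55 0.55 0 0 0 0;-0.55 0.55 0 0 0 0;-0.55 0.55 0 0 0 0;-0.55 0.55 0 0 0 0;-0.55 0.55 0 0 0 0;-0.45 0.46 0 0 0 0"
}}

```text
time_s: 4.78
position: [0.6096, -0.02, 0.1513]
tcp_rot: [[0.228, 0.974, -0.003], [0.974, -0.228, 0.0], [-0.0, -0.003, -1.0]]
force: [0.0, 0.3, -3.4]
opening: 0.591
grasp_force: 30.0
```

>>> {"name": "apply_moves", "arguments": {
  "plan": "0 0 0.3 0 0 0;0 0 0.3 0 0 0;0 0 0.2 0 0 0;0 0 0.1 0 0 0;0 0 0 0 0 0;0 0 0 0 0 0"
}}

```text
time_s: 5.28
position: [0.609, -0.0168, 0.1079]
tcp_rot: [[0.226, 0.974, -0.001], [0.974, -0.226, 0.0], [0.0, -0.001, -1.0]]
force: [-0.0, -0.5, -2.5]
opening: 0.6
grasp_force: 30.0
```

```bash
python3 -c "
from h import *
togo([.6125,-.0155,.063],-13.1);cv2.imwrite('pics/g2.png',np.vstack([cv2.resize(capture(n)[a:b,c:d,::-1],(600,300)) for n,a,b,c,d in(('side',150,270,220,460),('top',130,250,200,440))]))"
```

```text
t 5.28 p [ 0.609  -0.0168  0.1079] yaw_y -13.1 open 0.6 gf 30.0 F [-0.  -0.5 -2.5] q [-12.1  37.4  89.9   0.   52.8   1. ]
shift units [0.042 0.063 0.897]
turn units (tool z) 0.0001 deg -0.0
tilt 0.09
```

View pics/g2.png

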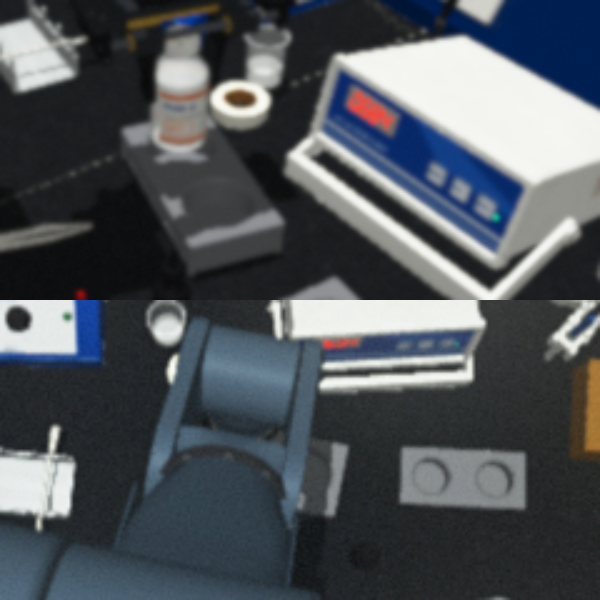

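The bottle hangs above the near well, upright. I'll measure its base from the side view.

```bash
python3 -c "
from h import *
s=capture('side')[:,:,::-1]
for t in(90,110,130): print(bottle('side',s,(279,172,308,214),.0265,.055,t))"
```

```text
(array([ 0.6063909 , -0.03043664]), np.float64(28.93812934457992))
(array([ 0.60635132, -0.03047254]), np.float64(28.85749536410259))
(array([0.66693238, 0.0565378 ]), np.float64(20.175589415901754))
```

>>> {"name": "apply_moves", "arguments": {
  "plan": "0.06 0.06 0 0 0 0;0 0 0.2 0 0 0;0 0 0.2 0 0 0;0 0 0.15 0 0 0;0 0 0.1 0 0 0;0 0 0.1 0 0 0;0 0 0.05 0 0 0;0 0 0 0 0 0;0 0 0 0 0 0"
}}

```text
time_s: 6.18
position: [0.6132, -0.0153, 0.0684]
tcp_rot: [[0.227, 0.974, -0.0], [0.974, -0.227, 0.0], [-0.0, -0.0, -1.0]]
force: [0.5, 0.1, -2.3]
opening: 0.601
grasp_force: 30.0
```

```bash
python3 -c "
from h import *
togo([.6125,-.0155,.063],-13.1);print(bot.read_state()['moment'])"
```

```text
t 6.18 p [ 0.6132 -0.0153  0.0684] yaw_y -13.1 open 0.601 gf 30.0 F [ 0.5  0.1 -2.3] q [-11.9  40.9  90.5  -0.   48.6   1.3]
shift units [-0.008 -0.012  0.108]
turn units (tool z) -0.0 deg 0.0
tilt 0.01
[-0.10512443  0.04682981  0.03040856]
```

>>> {"name": "apply_moves", "arguments": {
  "plan": "0 0 0.03 0 0 0;0 0 0.03 0 0 0;0 0 0.02 0 0 0;0 0 0.015 0 0 0;0 0 0 0 0 0"
}}

```text
time_s: 6.6
position: [0.6133, -0.0152, 0.0642]
tcp_rot: [[0.227, 0.974, 0.0], [0.974, -0.227, -0.0], [-0.0, 0.0, -1.0]]
force: [-1.1, -0.3, 0.5]
opening: 0.595
grasp_force: 30.0
```

>>> {"name": "apply_moves", "arguments": {
  "plan": "0 0 0.01 0 0 0;0 0 0.01 0 0 0;0 0 0 0 0 0"
}}

```text
time_s: 6.85
position: [0.6134, -0.0152, 0.0642]
tcp_rot: [[0.226, 0.974, 0.001], [0.974, -0.226, -0.0], [-0.0, 0.001, -1.0]]
force: [-1.2, 0.8, 6.3]
opening: 0.599
grasp_force: 30.0
```

>>> {"name": "apply_moves", "arguments": {
  "plan": "0 0 0 0 0 0;0 0 0 0 0 0;0 0 0 0 0 0;0 0 0 0 0 0;0 0 0 0 0 0;0 0 0 0 0 0",
  "gripper": 1
}}

```text
time_s: 7.35
position: [0.6131, -0.0152, 0.0626]
tcp_rot: [[0.227, 0.974, -0.0], [0.974, -0.227, 0.0], [-0.0, -0.0, -1.0]]
force: [0.1, -0.4, -0.0]
opening: 0.949
grasp_force: 0.0
```

>>> {"name": "apply_moves", "arguments": {
  "plan": "0 0 -0.1 0 0 0;0 0 -0.3 0 0 0;0 0 -0.5 0 0 0;0 0 -0.6 0 0 0;0 0 -0.6 0 0 0;0 0 -0.6 0 0 0;0 0 -0.3 0 0 0;0 0 0 0 0 0"
}}

```text
time_s: 8.02
position: [0.616, -0.0157, 0.2178]
tcp_rot: [[0.227, 0.974, 0.01], [0.974, -0.227, -0.002], [0.0, 0.01, -1.0]]
force: [0.5, -0.4, -0.3]
opening: 0.998
grasp_force: 0.0
```

```bash
python3 -c "
from h import *
togo([.411,-.324,.21],-13.1)"
```

```text
t 8.02 p [ 0.616  -0.0157  0.2178] yaw_y -13.1 open 0.998 gf 0.0 F [ 0.5 -0.4 -0.3] q [-11.8  29.6  84.1   0.   65.7   1.3]
shift units [-6.935 -2.597  0.128]
turn units (tool z) 0.0 deg -0.0
tilt 0.56
```

>>> {"name": "apply_moves", "arguments": {
  "plan": "-0.69 -0.26 0 0 0 0;-0.69 -0.26 0 0 0 0;-0.69 -0.26 0 0 0 0;-0.69 -0.26 0 0 0 0;-0.69 -0.26 0 0 0 0;-0.69 -0.26 0 0 0 0;-0.69 -0.26 0 0 0 0;-0.69 -0.26 0 0 0 0;-0.69 -0.26 0 0 0 0;-0.69 -0.26 0 0 0 0"
}}

```text
time_s: 8.85
position: [0.4065, -0.3224, 0.2117]
tcp_rot: [[0.227, 0.974, -0.001], [0.974, -0.227, 0.002], [0.001, -0.002, -1.0]]
force: [-0.7, -0.0, 0.2]
opening: 0.998
grasp_force: 0.0
```

>>> {"name": "apply_moves", "arguments": {
  "plan": "0 0 0.3 0 0 0;0 0 0.2 0 0 0;0 0 0 0 0 0;0 0 0 0 0 0"
}}

```text
time_s: 9.18
position: [0.4078, -0.32, 0.1865]
tcp_rot: [[0.226, 0.974, -0.002], [0.974, -0.226, 0.003], [0.003, -0.003, -1.0]]
force: [1.3, 0.8, -0.7]
opening: 0.999
grasp_force: 0.0
```

```bash
python3 -c "
from h import *
togo([.411,-.324,.053],-13.1);cv2.imwrite('pics/g3.png',np.vstack([cv2.resize(capture(n)[a:b,c:d,::-1],(600,300)) for n,a,b,c,d in(('side',150,270,220,460),('top',170,290,240,480))]))"
```

```text
t 9.18 p [ 0.4078 -0.32    0.1865] yaw_y -13.1 open 0.999 gf 0.0 F [ 1.3  0.8 -0.7] q [-50.5  25.   99.3   0.   55.9 -37.5]
shift units [-0.07   0.087  2.669]
turn units (tool z) 0.0001 deg -0.0
tilt 0.23
```

View pics/g3.png

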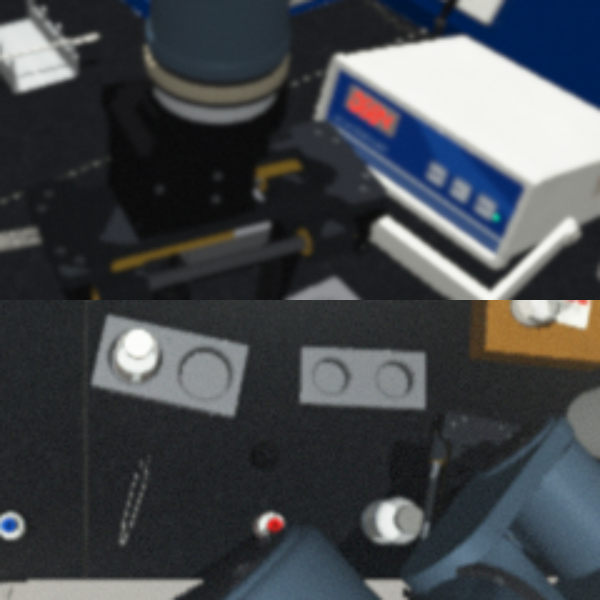

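The first buffer bottle stands in its well (top view around (138,350) in the crop). Next I'll descend on the second one.

>>> {"name": "apply_moves", "arguments": {
  "plan": "-0.07 0.08 0 0 0 0;0 0 0.4 0 0 0;0 0 0.4 0 0 0;0 0 0.4 0 0 0;0 0 0.4 0 0 0;0 0 0.4 0 0 0;0 0 0.35 0 0 0;0 0 0.2 0 0 0;0 0 0.12 0 0 0;0 0 0 0 0 0"
}}

```text
time_s: 10.12
position: [0.4117, -0.3257, 0.0536]
tcp_rot: [[0.226, 0.974, -0.001], [0.974, -0.226, 0.001], [0.001, -0.001, -1.0]]
force: [0.8, 0.4, -0.1]
opening: 0.998
grasp_force: 0.0
```

>>> {"name": "apply_moves", "arguments": {
  "plan": "0 0 0 0 0 0;0 0 0 0 0 0;0 0 0 0 0 0;0 0 0 0 0 0;0 0 0 0 0 0;0 0 0 0 0 0;0 0 0 0 0 0;0 0 0 0 0 0",
  "gripper": -1
}}

```text
time_s: 10.78
position: [0.4112, -0.326, 0.0546]
tcp_rot: [[0.227, 0.974, -0.0], [0.974, -0.227, 0.0], [0.0, -0.0, -1.0]]
force: [-1.3, 0.4, 3.3]
opening: 0.593
grasp_force: 30.0
```

```bash
python3 -c "
from h import *
togo([.411,-.324,.053],-13.1)"
```

```text
t 10.78 p [ 0.4112 -0.326   0.0546] yaw_y -13.1 open 0.593 gf 30.0 F [-1.3  0.4  3.3] q [-50.6  37.8 104.   -0.   38.2 -37.5]
shift units [ 0.038 -0.013  0.032]
turn units (tool z) 0.0 deg -0.0
tilt 0.02
```

>>> {"name": "apply_moves", "arguments": {
  "plan": "0 0 -0.1 0 0 0;0 0 -0.3 0 0 0;0 0 -0.5 0 0 0;0 0 -0.6 0 0 0;0 0 -0.5 0 0 0;0 0 -0.3 0 0 0;0 0 -0.1 0 0 0;0 0 0 0 0 0"
}}

```text
time_s: 11.45
position: [0.4119, -0.3265, 0.1755]
tcp_rot: [[0.227, 0.974, 0.002], [0.974, -0.227, -0.002], [-0.002, 0.002, -1.0]]
force: [-0.3, -0.0, -2.1]
opening: 0.59
grasp_force: 29.9
```

```bash
python3 -c "
from h import *
togo([.5924,-.1023,.175],-13.1)"
```

```text
t 11.45 p [ 0.4119 -0.3265  0.1755] yaw_y -13.1 open 0.59 gf 29.9 F [-0.3 -0.  -2.1] q [-50.6  26.3  99.2   0.   54.3 -37.5]
shift units [5.186 2.499 0.007]
turn units (tool z) 0.0 deg -0.0
tilt 0.17
```

>>> {"name": "apply_moves", "arguments": {
  "plan": "0.3 0.15 0 0 0 0;0.5 0.24 0 0 0 0;0.6 0.29 0 0 0 0;0.6 0.29 0 0 0 0;0.6 0.29 0 0 0 0;0.6 0.29 0 0 0 0;0.6 0.29 0 0 0 0;0.6 0.29 0 0 0 0;0.5 0.24 0 0 0 0;0.28 0.13 0 0 0 0"
}}

```text
time_s: 12.28
position: [0.5926, -0.0989, 0.172]
tcp_rot: [[0.225, 0.974, -0.002], [0.974, -0.225, 0.002], [0.002, -0.003, -1.0]]
force: [-0.3, -0.4, -2.1]
opening: 0.59
grasp_force: 29.9
```

>>> {"name": "apply_moves", "arguments": {
  "plan": "0 0 0.3 0 0 0;0 0 0.4 0 0 0;0 0 0.3 0 0 0;0 0 0.2 0 0 0;0 0 0 0 0 0;0 0 0 0 0 0"
}}

```text
time_s: 12.78
position: [0.591, -0.1019, 0.1128]
tcp_rot: [[0.227, 0.974, -0.003], [0.974, -0.227, 0.001], [0.0, -0.003, -1.0]]
force: [-0.3, 0.2, -1.2]
opening: 0.588
grasp_force: 29.9
```

```bash
python3 -c "
from h import *
togo([.5924,-.1033,.064],-13.1)"
```

```text
t 12.78 p [ 0.591  -0.1019  0.1128] yaw_y -13.1 open 0.588 gf 29.9 F [-0.3  0.2 -1.2] q [-20.5  36.4  91.1   0.   52.7  -7.3]
shift units [-0.021  0.036  0.977]
turn units (tool z) -0.0 deg 0.0
tilt 0.18
```

>>> {"name": "apply_moves", "arguments": {
  "plan": "-0.02 0.03 0.1 0 0 0;0 0 0.2 0 0 0;0 0 0.2 0 0 0;0 0 0.15 0 0 0;0 0 0.1 0 0 0;0 0 0.1 0 0 0;0 0 0.05 0 0 0;0 0 0.03 0 0 0;0 0 0 0 0 0"
}}

```text
time_s: 13.53
position: [0.593, -0.1034, 0.0675]
tcp_rot: [[0.227, 0.974, -0.0], [0.974, -0.227, 0.0], [0.0, -0.0, -1.0]]
force: [0.3, -0.5, -2.9]
opening: 0.592
grasp_force: 29.9
```

>>> {"name": "apply_moves", "arguments": {
  "plan": "0 0 0.02 0 0 0;0 0 0.02 0 0 0;0 0 0 0 0 0;0 0 0 0 0 0"
}}

```text
time_s: 13.87
position: [0.5932, -0.1035, 0.066]
tcp_rot: [[0.227, 0.974, 0.0], [0.974, -0.227, -0.0], [-0.0, 0.0, -1.0]]
force: [-0.0, 0.2, -2.3]
opening: 0.593
grasp_force: 29.9
```

>>> {"name": "apply_moves", "arguments": {
  "plan": "0 0 0.02 0 0 0;0 0 0.02 0 0 0;0 0 0.01 0 0 0;0 0 0 0 0 0;0 0 0 0 0 0"
}}

```text
time_s: 14.28
position: [0.5934, -0.1036, 0.0646]
tcp_rot: [[0.226, 0.974, 0.001], [0.974, -0.226, -0.001], [-0.0, 0.001, -1.0]]
force: [-1.7, 0.8, 6.5]
opening: 0.592
grasp_force: 30.0
```

>>> {"name": "apply_moves", "arguments": {
  "plan": "0 0 0 0 0 0;0 0 0 0 0 0;0 0 0 0 0 0;0 0 0 0 0 0;0 0 0 0 0 0;0 0 0 0 0 0",
  "gripper": 1
}}

```text
time_s: 14.78
position: [0.5932, -0.1035, 0.0632]
tcp_rot: [[0.227, 0.974, -0.0], [0.974, -0.227, 0.0], [0.0, -0.0, -1.0]]
force: [0.0, -0.6, -0.4]
opening: 0.947
grasp_force: 0.0
```

>>> {"name": "apply_moves", "arguments": {
  "plan": "0 0 -0.1 0 0 0;0 0 -0.3 0 0 0;0 0 -0.5 0 0 0;0 0 -0.6 0 0 0;0 0 -0.6 0 0 0;0 0 -0.6 0 0 0;0 0 -0.3 0 0 0;0 0 0 0 0 0"
}}

```text
time_s: 15.45
position: [0.5958, -0.1043, 0.2182]
tcp_rot: [[0.227, 0.974, 0.009], [0.974, -0.226, -0.003], [-0.001, 0.01, -1.0]]
force: [-0.0, 0.1, -0.7]
opening: 1.002
grasp_force: 0.0
```

>>> {"name": "apply_moves", "arguments": {
  "plan": "0 0 0 0 0 0.019;0 0 0 0 0 0.019;0 0 0 0 0 0.019;0 0 0 0 0 0.019;0 0 0 0 0 0.019;0 0 0 0 0 0.019;0 0 0 0 0 0.019;0 0 0 0 0 0.019;0 0 0 0 0 0.019;0 0 0 0 0 0.019"
}}

```text
time_s: 16.28
position: [0.5922, -0.1031, 0.2118]
tcp_rot: [[0.99, 0.142, -0.003], [0.142, -0.99, 0.001], [-0.002, -0.001, -1.0]]
force: [-0.0, 0.3, -0.0]
opening: 0.998
grasp_force: 0.0
```

```bash
python3 -c "
from h import *
togo([.406,-.177,.15],87.4)"
```

```text
t 16.28 p [ 0.5922 -0.1031  0.2118] yaw_y -81.8 open 0.998 gf 0.0 F [-0.   0.3 -0. ] q [-20.5  29.1  86.2  -0.   64.9  61.3]
shift units [-3.893  0.935  1.245]
turn units (tool z) 0.0299 deg -10.8
tilt 0.16
```

>>> {"name": "apply_moves", "arguments": {
  "plan": "-0.65 0.156 0 0 0 0;-0.65 0.156 0 0 0 0;-0.65 0.156 0 0 0 0;-0.65 0.156 0 0 0 0;-0.65 0.156 0 0 0 0;-0.65 0.156 0 0 0 0;0 0 0.1 0 0 0.015;0 0 0.3 0 0 0.015;0 0 0.4 0 0 0;0 0 0.4 0 0 0"
}}

```text
time_s: 17.12
position: [0.4067, -0.1786, 0.1524]
tcp_rot: [[0.999, -0.041, 0.0], [-0.041, -0.999, -0.0], [0.0, 0.0, -1.0]]
force: [-0.5, 0.0, -0.9]
opening: 0.998
grasp_force: 0.0
```

>>> {"name": "apply_moves", "arguments": {
  "plan": "0 0 0.3 0 0 0;0 0 0 0 0 0;0 0 0 0 0 0"
}}

```text
time_s: 17.37
position: [0.4062, -0.1779, 0.1373]
tcp_rot: [[0.999, -0.04, -0.003], [-0.04, -0.999, 0.002], [-0.003, -0.002, -1.0]]
force: [-0.1, 0.3, 0.6]
opening: 1.001
grasp_force: 0.0
```

```bash
python3 -c "
from h import *
togo([.406,-.177,.029],87.4)"
```

```text
t 17.37 p [ 0.4062 -0.1779  0.1373] yaw_y -92.3 open 1.001 gf 0.0 F [-0.1  0.3  0.6] q [-38.1  24.9 112.2  -0.   43.1  54.2]
shift units [ 2.000e-03 -1.200e-02  2.166e+00]
turn units (tool z) 0.0008 deg -0.3
tilt 0.21
```

>>> {"name": "apply_moves", "arguments": {
  "plan": "0 0 0.3 0 0 0;0 0 0.4 0 0 0;0 0 0.4 0 0 0;0 0 0.4 0 0 0;0 0 0.35 0 0 0;0 0 0.2 0 0 0;0 0 0.11 0 0 0;0 0 0 0 0 0;0 0 0 0 0 0"
}}

```text
time_s: 18.12
position: [0.4077, -0.1789, 0.0308]
tcp_rot: [[0.999, -0.04, 0.001], [-0.04, -0.999, -0.001], [0.001, 0.001, -1.0]]
force: [-0.2, 0.2, -0.8]
opening: 0.999
grasp_force: 0.0
```

>>> {"name": "apply_moves", "arguments": {
  "plan": "0 0 0 0 0 0;0 0 0 0 0 0;0 0 0 0 0 0;0 0 0 0 0 0;0 0 0 0 0 0;0 0 0 0 0 0;0 0 0 0 0 0;0 0 0 0 0 0;0 0 0 0 0 0;0 0 0 0 0 0",
  "gripper": -1
}}

```text
time_s: 18.95
position: [0.4071, -0.1785, 0.0303]
tcp_rot: [[0.999, -0.04, -0.0], [-0.04, -0.999, 0.0], [-0.0, -0.0, -1.0]]
force: [-0.2, -0.6, 0.0]
opening: 0.343
grasp_force: 29.9
```

>>> {"name": "apply_moves", "arguments": {
  "plan": "0 0 -0.1 0 0 0;0 0 -0.3 0 0 0;0 0 -0.5 0 0 0;0 0 -0.5 0 0 0;0 0 -0.5 0 0 0;0 0 -0.3 0 0 0;0 0 0 0 0 0;0 0 0 0 0 0"
}}

```text
time_s: 19.62
position: [0.4075, -0.1788, 0.1411]
tcp_rot: [[0.999, -0.04, 0.002], [-0.04, -0.999, -0.001], [0.002, 0.001, -1.0]]
force: [0.1, 0.3, -0.8]
opening: 0.34
grasp_force: 29.9
```

```bash
python3 -c "
from h import *
togo([.5865,-.3414,.14],87.4);cv2.imwrite('pics/g4.png',np.vstack([cv2.resize(capture(n)[a:b,c:d,::-1],(600,300)) for n,a,b,c,d in(('side',170,320,180,480),('top',160,310,200,500))]))"
```

```text
t 19.62 p [ 0.4075 -0.1788  0.1411] yaw_y -92.3 open 0.34 gf 29.9 F [ 0.1  0.3 -0.8] q [-38.1  24.5 112.1  -0.   43.3  54.2]
shift units [3.707 3.106 0.033]
turn units (tool z) 0.0008 deg -0.3
tilt 0.14
```

View pics/g4.png

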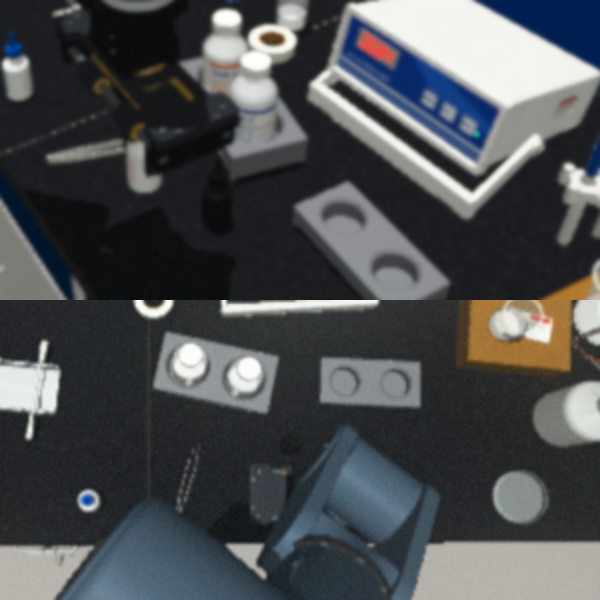

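Both buffers are in their wells and the red-capped dropper is held upright. I'll carry it to the far narrow well.

>>> {"name": "apply_moves", "arguments": {
  "plan": "0.3 0.25 0 0 0 0;0.5 0.42 0 0 0 0;0.5 0.42 0 0 0 0;0.5 0.42 0 0 0 0;0.5 0.42 0 0 0 0;0.5 0.42 0 0 0 0;0.5 0.42 0 0 0 0;0.4 0.34 0 0 0 0;0 0 0.2 0 0 0;0 0 0 0 0 0"
}}

```text
time_s: 20.55
position: [0.5845, -0.3409, 0.126]
tcp_rot: [[0.999, -0.041, -0.005], [-0.041, -0.999, 0.004], [-0.005, -0.004, -1.0]]
force: [-1.3, 0.6, -1.5]
opening: 0.339
grasp_force: 29.9
```

>>> {"name": "apply_moves", "arguments": {
  "plan": "0 0 0.3 0 0 0;0 0 0.3 0 0 0;0 0 0.2 0 0 0;0 0 0 0 0 0;0 0 0 0 0 0"
}}

```text
time_s: 20.97
position: [0.5845, -0.3401, 0.089]
tcp_rot: [[0.999, -0.04, -0.003], [-0.04, -0.999, 0.003], [-0.003, -0.002, -1.0]]
force: [0.6, -0.7, -0.0]
opening: 0.342
grasp_force: 29.9
```

```bash
python3 -c "
from h import *
togo([.5865,-.3414,.0385],87.4)"
```

```text
t 20.97 p [ 0.5845 -0.3401  0.089 ] yaw_y -92.3 open 0.342 gf 29.9 F [ 0.6 -0.7 -0. ] q [-39.6  43.1  79.9   0.   57.2  52.6]
shift units [0.045 0.028 1.009]
turn units (tool z) 0.0009 deg -0.3
tilt 0.23
```

>>> {"name": "apply_moves", "arguments": {
  "plan": "0.04 0.03 0.1 0 0 0;0 0 0.2 0 0 0;0 0 0.2 0 0 0;0 0 0.15 0 0 0;0 0 0.1 0 0 0;0 0 0.1 0 0 0;0 0 0.05 0 0 0;0 0 0.03 0 0 0;0 0 0 0 0 0;0 0 0 0 0 0"
}}

```text
time_s: 21.8
position: [0.5879, -0.3431, 0.044]
tcp_rot: [[0.999, -0.04, 0.0], [-0.04, -0.999, -0.0], [0.0, 0.0, -1.0]]
force: [0.7, -0.0, 0.5]
opening: 0.338
grasp_force: 29.9
```

>>> {"name": "apply_moves", "arguments": {
  "plan": "0 0 0.02 0 0 0;0 0 0.02 0 0 0;0 0 0 0 0 0;0 0 0 0 0 0"
}}

```text
time_s: 22.13
position: [0.5877, -0.343, 0.0419]
tcp_rot: [[0.999, -0.04, 0.0], [-0.04, -0.999, -0.0], [0.0, 0.0, -1.0]]
force: [0.7, -0.3, -0.2]
opening: 0.34
grasp_force: 29.9
```

>>> {"name": "apply_moves", "arguments": {
  "plan": "0 0 0.02 0 0 0;0 0 0.02 0 0 0;0 0 0.02 0 0 0;0 0 0 0 0 0;0 0 0 0 0 0"
}}

```text
time_s: 22.55
position: [0.5877, -0.3429, 0.0387]
tcp_rot: [[0.999, -0.04, -0.0], [-0.04, -0.999, 0.0], [-0.0, -0.0, -1.0]]
force: [-0.6, 0.4, 0.2]
opening: 0.338
grasp_force: 29.9
```

>>> {"name": "apply_moves", "arguments": {
  "plan": "0 0 0.015 0 0 0;0 0 0.015 0 0 0;0 0 0 0 0 0;0 0 0 0 0 0"
}}

```text
time_s: 22.88
position: [0.588, -0.343, 0.0382]
tcp_rot: [[0.999, -0.04, 0.001], [-0.04, -0.999, -0.0], [0.001, 0.0, -1.0]]
force: [-1.4, 1.0, 5.2]
opening: 0.339
grasp_force: 30.0
```

>>> {"name": "apply_moves", "arguments": {
  "plan": "0 0 0 0 0 0;0 0 0 0 0 0;0 0 0 0 0 0;0 0 0 0 0 0;0 0 0 0 0 0;0 0 0 0 0 0;0 0 0 0 0 0",
  "gripper": 1
}}

```text
time_s: 23.47
position: [0.5876, -0.3429, 0.0371]
tcp_rot: [[0.999, -0.04, -0.0], [-0.04, -0.999, 0.0], [-0.0, -0.0, -1.0]]
force: [-0.3, 0.4, -0.2]
opening: 0.783
grasp_force: 0.0
```

>>> {"name": "apply_moves", "arguments": {
  "plan": "0 0 -0.1 0 0 0;0 0 -0.3 0 0 0;0 0 -0.5 0 0 0;0 0 -0.7 0 0 0;0 0 -0.7 0 0 0;0 0 -0.7 0 0 0;0 0 -0.3 0 0 0;0 0 0 0 0 0"
}}

```text
time_s: 24.13
position: [0.5903, -0.3449, 0.2086]
tcp_rot: [[0.999, -0.04, 0.009], [-0.04, -0.999, -0.007], [0.009, 0.007, -1.0]]
force: [0.3, -0.5, 0.2]
opening: 1.001
grasp_force: 0.0
```

>>> {"name": "apply_moves", "arguments": {
  "plan": "0 0 0 0 0 -0.0195;0 0 0 0 0 -0.0195;0 0 0 0 0 -0.0195;0 0 0 0 0 -0.0195;0 0 0 0 0 -0.0195;0 0 0 0 0 -0.0195;0 0 0 0 0 -0.0195;0 0 0 0 0 -0.0195;0 0 0 0 0 -0.0195;0 0 0 0 0 -0.0195"
}}

```text
time_s: 24.97
position: [0.5869, -0.3423, 0.2007]
tcp_rot: [[0.371, 0.929, -0.002], [0.929, -0.371, 0.002], [0.001, -0.003, -1.0]]
force: [-0.4, 1.6, 0.3]
opening: 1.001
grasp_force: 0.0
```

>>> {"name": "apply_moves", "arguments": {
  "plan": "0 0 0 0 0 -0.018;0 0 0 0 0 -0.018;0 0 0 0 0 -0.018;0 0 0 0 0 0"
}}

```text
time_s: 25.3
position: [0.5869, -0.3423, 0.2008]
tcp_rot: [[0.045, 0.999, -0.002], [0.999, -0.045, 0.002], [0.002, -0.002, -1.0]]
force: [-1.3, 0.5, 0.6]
opening: 1.0
grasp_force: 0.0
```

```bash
python3 -c "
from h import *
togo([.407,.1365,.2],-2.6)"
```

```text
t 25.3 p [ 0.5869 -0.3423  0.2008] yaw_y -2.6 open 1.0 gf 0.0 F [-1.3  0.5  0.6] q [-39.7  35.9  74.7  -0.   69.6 -37.1]
shift units [ 9.407 -4.021  0.041]
turn units (tool z) 0.0001 deg -0.0
tilt 0.16
```

>>> {"name": "apply_moves", "arguments": {
  "plan": "0.7 -0.3 0 0 0 0;0.7 -0.3 0 0 0 0;0.7 -0.3 0 0 0 0;0.7 -0.3 0 0 0 0;0.7 -0.3 0 0 0 0;0.7 -0.3 0 0 0 0;0.7 -0.3 0 0 0 0;0.7 -0.3 0 0 0 0;0.7 -0.3 0 0 0 0;0.7 -0.3 0 0 0 0"
}}

```text
time_s: 26.13
position: [0.4527, 0.0152, 0.2019]
tcp_rot: [[0.05, 0.999, -0.001], [0.999, -0.05, 0.0], [0.0, -0.001, -1.0]]
force: [1.3, 0.7, 0.6]
opening: 1.0
grasp_force: 0.0
```

>>> {"name": "apply_moves", "arguments": {
  "plan": "0.6 -0.25 0 0 0 0;0.6 -0.25 0 0 0 0;0.6 -0.25 0 0 0 0;0.6 -0.25 0 0 0 0;0 0 0.4 0 0 0;0 0 0.5 0 0 0;0 0 0.3 0 0 0;0 0 0 0 0 0;0 0 0 0 0 0"
}}

```text
time_s: 26.88
position: [0.4089, 0.1358, 0.1416]
tcp_rot: [[0.048, 0.999, -0.003], [0.999, -0.048, -0.0], [-0.0, -0.003, -1.0]]
force: [-0.4, -0.4, 0.2]
opening: 1.003
grasp_force: 0.0
```

```bash
python3 -c "
from h import *
togo([.407,.1365,.03],-2.6)"
```

```text
t 26.88 p [0.4089 0.1358 0.1416] yaw_y -2.8 open 1.003 gf 0.0 F [-0.4 -0.4  0.2] q [  3.4  23.7 113.7   0.   42.7   6.2]
shift units [ 0.012 -0.032  2.232]
turn units (tool z) -0.0004 deg 0.2
tilt 0.16
```

>>> {"name": "apply_moves", "arguments": {
  "plan": "0.01 -0.04 0.3 0 0 0;0 0 0.4 0 0 0;0 0 0.4 0 0 0;0 0 0.4 0 0 0;0 0 0.35 0 0 0;0 0 0.25 0 0 0;0 0 0.12 0 0 0;0 0 0 0 0 0;0 0 0 0 0 0"
}}

```text
time_s: 27.63
position: [0.4085, 0.1363, 0.0318]
tcp_rot: [[0.047, 0.999, 0.001], [0.999, -0.047, 0.0], [0.0, 0.001, -1.0]]
force: [0.1, -0.4, -0.2]
opening: 0.997
grasp_force: 0.0
```

>>> {"name": "apply_moves", "arguments": {
  "plan": "0 0 0 0 0 0;0 0 0 0 0 0;0 0 0 0 0 0;0 0 0 0 0 0;0 0 0 0 0 0;0 0 0 0 0 0;0 0 0 0 0 0;0 0 0 0 0 0;0 0 0 0 0 0;0 0 0 0 0 0",
  "gripper": -1
}}

```text
time_s: 28.47
position: [0.4077, 0.1364, 0.0313]
tcp_rot: [[0.046, 0.999, -0.0], [0.999, -0.046, -0.0], [-0.0, -0.0, -1.0]]
force: [1.3, 1.1, -0.1]
opening: 0.338
grasp_force: 30.0
```

>>> {"name": "apply_moves", "arguments": {
  "plan": "0 0 -0.1 0 0 0;0 0 -0.3 0 0 0;0 0 -0.5 0 0 0;0 0 -0.7 0 0 0;0 0 -0.7 0 0 0;0 0 -0.5 0 0 0;0 0 -0.2 0 0 0;0 0 0 0 0 0"
}}

```text
time_s: 29.13
position: [0.4094, 0.1366, 0.1841]
tcp_rot: [[0.046, 0.999, 0.007], [0.999, -0.046, 0.0], [0.001, 0.007, -1.0]]
force: [0.7, 0.4, -0.2]
opening: 0.342
grasp_force: 30.0
```

```bash
python3 -c "
from h import *
togo([.5901,-.2613,.18],-2.6)"
```

```text
t 29.13 p [0.4094 0.1366 0.1841] yaw_y -2.6 open 0.342 gf 30.0 F [ 0.7  0.4 -0.2] q [  3.6  18.9 111.5   0.   49.2   6.2]
shift units [-7.784  3.977  0.104]
turn units (tool z) -0.0001 deg 0.0
tilt 0.39
```

>>> {"name": "apply_moves", "arguments": {
  "plan": "-0.3 0.15 0 0 0 0;-0.5 0.26 0 0 0 0;-0.7 0.36 0 0 0 0;-0.7 0.36 0 0 0 0;-0.7 0.36 0 0 0 0;-0.7 0.36 0 0 0 0;-0.7 0.36 0 0 0 0;-0.7 0.36 0 0 0 0;-0.7 0.36 0 0 0 0;-0.7 0.35 0 0 0 0"
}}

```text
time_s: 29.97
position: [0.5562, -0.1923, 0.1796]
tcp_rot: [[0.047, 0.999, -0.003], [0.999, -0.047, 0.002], [0.002, -0.003, -1.0]]
force: [0.4, -1.0, -0.3]
opening: 0.341
grasp_force: 30.0
```

>>> {"name": "apply_moves", "arguments": {
  "plan": "-0.7 0.35 0 0 0 0;-0.44 0.22 0 0 0 0;-0.24 0.12 0 0 0 0;0 0 0.3 0 0 0;0 0 0.5 0 0 0;0 0 0.5 0 0 0;0 0 0.4 0 0 0;0 0 0.2 0 0 0;0 0 0 0 0 0;0 0 0 0 0 0"
}}

```text
time_s: 30.8
position: [0.5875, -0.261, 0.0853]
tcp_rot: [[0.046, 0.999, -0.002], [0.999, -0.046, 0.001], [0.001, -0.002, -1.0]]
force: [0.7, 0.8, -1.3]
opening: 0.342
grasp_force: 30.0
```

```bash
python3 -c "
from h import *
togo([.5901,-.2613,.0395],-2.6)"
```

```text
t 30.8 p [ 0.5875 -0.261   0.0853] yaw_y -2.7 open 0.342 gf 30.0 F [ 0.7  0.8 -1.3] q [-33.9  41.3  85.4  -0.   53.5 -31.2]
shift units [-0.005  0.054  0.916]
turn units (tool z) -0.0002 deg 0.1
tilt 0.13
```

>>> {"name": "apply_moves", "arguments": {
  "plan": "0 0.04 0.1 0 0 0;0 0 0.2 0 0 0;0 0 0.2 0 0 0;0 0 0.15 0 0 0;0 0 0.1 0 0 0;0 0 0.05 0 0 0;0 0 0.03 0 0 0;0 0 0.02 0 0 0;0 0 0 0 0 0;0 0 0 0 0 0"
}}

```text
time_s: 31.63
position: [0.5902, -0.2616, 0.0441]
tcp_rot: [[0.046, 0.999, 0.001], [0.999, -0.046, -0.0], [-0.0, 0.001, -1.0]]
force: [-0.9, -0.1, 1.0]
opening: 0.342
grasp_force: 30.0
```

>>> {"name": "apply_moves", "arguments": {
  "plan": "0 0 0.02 0 0 0;0 0 0.02 0 0 0;0 0 0 0 0 0;0 0 0 0 0 0"
}}

```text
time_s: 31.97
position: [0.59, -0.2614, 0.0418]
tcp_rot: [[0.046, 0.999, 0.0], [0.999, -0.046, -0.0], [-0.0, 0.0, -1.0]]
force: [0.1, 0.2, -1.0]
opening: 0.34
grasp_force: 30.0
```

>>> {"name": "apply_moves", "arguments": {
  "plan": "0 0 0.02 0 0 0;0 0 0.02 0 0 0;0 0 0.015 0 0 0;0 0 0 0 0 0;0 0 0 0 0 0"
}}

```text
time_s: 32.38
position: [0.59, -0.2615, 0.0393]
tcp_rot: [[0.046, 0.999, 0.0], [0.999, -0.046, -0.0], [-0.0, 0.0, -1.0]]
force: [-0.1, -0.5, 2.5]
opening: 0.342
grasp_force: 30.0
```

>>> {"name": "apply_moves", "arguments": {
  "plan": "0 0 0.01 0 0 0;0 0 0.01 0 0 0;0 0 0 0 0 0"
}}

```text
time_s: 32.63
position: [0.5901, -0.2615, 0.0393]
tcp_rot: [[0.046, 0.999, 0.0], [0.999, -0.046, -0.0], [-0.0, 0.0, -1.0]]
force: [-2.3, 1.3, 8.0]
opening: 0.341
grasp_force: 30.0
```

>>> {"name": "apply_moves", "arguments": {
  "plan": "0 0 0 0 0 0;0 0 0 0 0 0;0 0 0 0 0 0;0 0 0 0 0 0;0 0 0 0 0 0;0 0 0 0 0 0;0 0 0 0 0 0",
  "gripper": 1
}}

```text
time_s: 33.22
position: [0.5899, -0.2614, 0.0378]
tcp_rot: [[0.046, 0.999, -0.0], [0.999, -0.046, 0.0], [0.0, -0.0, -1.0]]
force: [0.6, -0.2, 0.1]
opening: 0.787
grasp_force: 0.0
```

>>> {"name": "apply_moves", "arguments": {
  "plan": "0 0 -0.1 0 0 0;0 0 -0.3 0 0 0;0 0 -0.5 0 0 0;0 0 -0.7 0 0 0;0 0 -0.7 0 0 0;0 0 -0.7 0 0 0;0 0 -0.3 0 0 0;0 0 0 0 0 0",
  "gripper": 1
}}

```text
time_s: 33.88
position: [0.5927, -0.2631, 0.2089]
tcp_rot: [[0.046, 0.999, 0.009], [0.999, -0.046, -0.006], [-0.006, 0.009, -1.0]]
force: [1.4, -1.6, -0.5]
opening: 0.999
grasp_force: 0.0
```

>>> {"name": "apply_moves", "arguments": {
  "plan": "0 0 0 0 0 -0.0195;0 0 0 0 0 -0.0195;0 0 0 0 0 -0.0195;0 0 0 0 0 -0.0195;0 0 0 0 0 -0.0195;0 0 0 0 0 -0.0195;0 0 0 0 0 -0.0195;0 0 0 0 0 -0.0195;0 0 0 0 0 -0.0195;0 0 0 0 0 -0.0195"
}}

```text
time_s: 34.72
position: [0.5891, -0.2609, 0.2015]
tcp_rot: [[-0.926, 0.376, -0.002], [0.376, 0.926, 0.002], [0.003, 0.001, -1.0]]
force: [0.2, -0.7, 0.5]
opening: 0.998
grasp_force: 0.0
```

```bash
python3 -c "
from h import *
togo([.4405,-.015,.2],72.5)
s=capture('side')[:,:,::-1];t=capture('top')[:,:,::-1]
cv2.imwrite('pics/g5.png',np.vstack([cv2.resize(cv2.convertScaleAbs(g[a:b,c:d],alpha=1.3,beta=15),(600,300),interpolation=cv2.INTER_CUBIC) for g,a,b,c,d in((s,170,320,180,480),(t,165,265,180,380))]))
m=blob((s.min(2)>60),(200,235,262,256));v,u=np.nonzero(m);P=ray('side',np.c_[u,v],.004)
print(cv2.minAreaRect(P[:,:2].astype(np.float32)*1000))"
```

```text
t 34.72 p [ 0.5891 -0.2609  0.2015] yaw_y 67.9 open 0.998 gf 0.0 F [ 0.2 -0.7  0.5] q [ -33.8   33.1   80.2   -0.    66.8 -101.7]
shift units [4.605 3.437 0.046]
turn units (tool z) -0.0128 deg 4.6
tilt 0.17
((441.375, -14.141992568969727), (26.93090057373047, 125.44358825683594), 72.67806243896484)
```

View pics/g5.png

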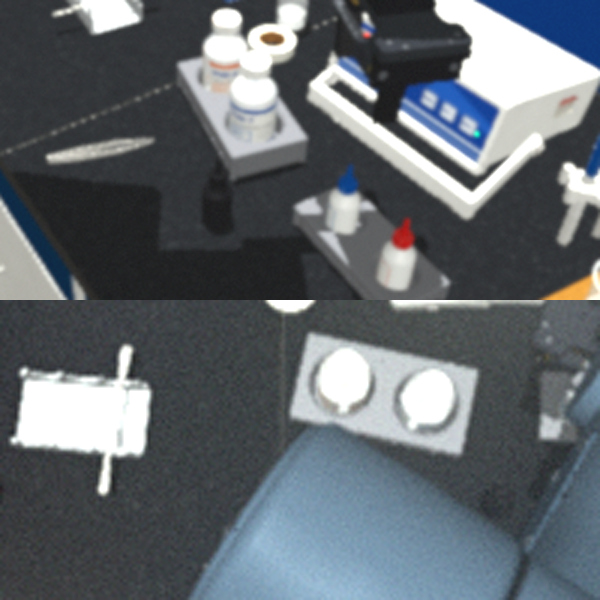

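All four bottles stand in their wells, and the tweezers are where they were. I'll go for the tweezers now.

>>> {"name": "apply_moves", "arguments": {
  "plan": "0.575 0.43 0 0 0 0;0.575 0.43 0 0 0 0;0.575 0.43 0 0 0 0;0.575 0.43 0 0 0 0;0.575 0.43 0 0 0 0;0.575 0.43 0 0 0 0;0.575 0.43 0 0 0 0;0.575 0.43 0 0 0 0;0 0 0.3 0 0 -0.013;0 0 0.5 0 0 0",
  "gripper": 0
}}

```text
time_s: 35.65
position: [0.4431, -0.0131, 0.1643]
tcp_rot: [[-0.953, 0.303, 0.004], [0.303, 0.953, -0.001], [-0.005, 0.0, -1.0]]
force: [1.2, -0.5, -0.3]
opening: 0.504
grasp_force: 0.0
```

>>> {"name": "apply_moves", "arguments": {
  "plan": "0 0 0.6 0 0 0;0 0 0.6 0 0 0;0 0 0.5 0 0 0;0 0 0.3 0 0 0;0 0 0 0 0 0;0 0 0 0 0 0"
}}

```text
time_s: 36.15
position: [0.4424, -0.0144, 0.0623]
tcp_rot: [[-0.952, 0.307, -0.003], [0.307, 0.952, 0.001], [0.003, -0.0, -1.0]]
force: [-0.2, -0.0, 0.2]
opening: 0.502
grasp_force: 0.0
```

```bash
python3 -c "
from h import *
togo([.441,-.0145,.003],72.6)"
```

```text
t 36.15 p [ 0.4424 -0.0144  0.0623] yaw_y 72.1 open 0.502 gf 0.0 F [-0.2 -0.   0.2] q [-16.4  33.8 115.4   0.   30.9 -88.5]
shift units [ 0.022 -0.01   1.186]
turn units (tool z) -0.0014 deg 0.5
tilt 0.16
```

>>> {"name": "apply_moves", "arguments": {
  "plan": "0.03 0 0.3 0 0 -0.0014;0 0 0.3 0 0 0;0 0 0.2 0 0 0;0 0 0.15 0 0 0;0 0 0.1 0 0 0;0 0 0.08 0 0 0;0 0 0 0 0 0;0 0 0 0 0 0"
}}

```text
time_s: 36.82
position: [0.442, -0.0142, 0.0069]
tcp_rot: [[-0.955, 0.297, 0.001], [0.297, 0.955, -0.0], [-0.001, -0.0, -1.0]]
force: [1.1, 0.2, -0.6]
opening: 0.503
grasp_force: 0.0
```

>>> {"name": "apply_moves", "arguments": {
  "plan": "0 0 0.04 0 0 0;0 0 0.03 0 0 0;0 0 0 0 0 0"
}}

```text
time_s: 37.07
position: [0.4418, -0.0142, 0.0031]
tcp_rot: [[-0.955, 0.297, 0.0], [0.297, 0.955, -0.0], [-0.0, -0.0, -1.0]]
force: [-0.1, -0.2, -0.6]
opening: 0.494
grasp_force: 0.0
```

>>> {"name": "apply_moves", "arguments": {
  "plan": "0 0 0 0 0 0;0 0 0 0 0 0;0 0 0 0 0 0;0 0 0 0 0 0;0 0 0 0 0 0;0 0 0 0 0 0;0 0 0 0 0 0;0 0 0 0 0 0",
  "gripper": -1
}}

```text
time_s: 37.73
position: [0.4417, -0.0142, 0.0031]
tcp_rot: [[-0.955, 0.297, 0.0], [0.297, 0.955, -0.0], [-0.0, -0.0, -1.0]]
force: [-0.0, -0.5, -0.0]
opening: 0.139
grasp_force: 30.0
```

>>> {"name": "apply_moves", "arguments": {
  "plan": "0 0 -0.1 0 0 0;0 0 -0.3 0 0 0;0 0 -0.5 0 0 -0.0105;0 0 -0.5 0 0 -0.0105;0 0 -0.5 0 0 -0.0107;0 0 -0.3 0 0 0;0 0 0 0 0 0;0 0 0 0 0 0"
}}

```text
time_s: 38.4
position: [0.4421, -0.0143, 0.1139]
tcp_rot: [[-0.995, 0.102, 0.002], [0.102, 0.995, -0.001], [-0.002, -0.0, -1.0]]
force: [-0.0, 0.3, -0.4]
opening: 0.138
grasp_force: 30.0
```

```bash
python3 -c "
from h import *
togo([.590,.294,.12],84)"
```

```text
t 38.4 p [ 0.4421 -0.0143  0.1139] yaw_y 84.1 open 0.138 gf 30.0 F [-0.   0.3 -0.4] q [ -16.4   27.4  113.8    0.    38.7 -100.5]
shift units [-2.311  6.435 -0.118]
turn units (tool z) 0.0004 deg -0.1
tilt 0.14
```

>>> {"name": "apply_moves", "arguments": {
  "plan": "-0.1 0.28 0 0 0 0;-0.2 0.56 0 0 0 0;-0.26 0.73 0 0 0 0;-0.26 0.73 0 0 0 0;-0.26 0.73 0 0 0 0;-0.26 0.73 0 0 0 0;-0.26 0.73 0 0 0 0;-0.26 0.73 0 0 0 0;-0.26 0.72 0 0 0 0;-0.19 0.5 0 0 0 0"
}}

```text
time_s: 39.23
position: [0.5896, 0.2974, 0.1109]
tcp_rot: [[-0.995, 0.101, -0.002], [0.101, 0.995, 0.0], [0.002, 0.0, -1.0]]
force: [-0.0, -0.3, -0.8]
opening: 0.136
grasp_force: 30.0
```

>>> {"name": "apply_moves", "arguments": {
  "plan": "0 0 0.2 0 0 0;0 0 0.2 0 0 0;0 0 0.2 0 0 0;0 0 0 0 0 0;0 0 0 0 0 0"
}}

```text
time_s: 39.65
position: [0.5877, 0.2926, 0.0811]
tcp_rot: [[-0.995, 0.104, -0.005], [0.104, 0.995, -0.002], [0.005, -0.002, -1.0]]
force: [-0.0, 0.1, 0.0]
opening: 0.137
grasp_force: 30.0
```

```bash
python3 -c "
from h import *
togo([.590,.294,.034],84)
s=capture('side')[:,:,::-1];t=capture('top')[:,:,::-1]
cv2.imwrite('pics/g6.png',np.vstack([cv2.resize(cv2.convertScaleAbs(g[a:b,c:d],alpha=1.,beta=10),(600,300),interpolation=cv2.INTER_CUBIC) for g,a,b,c,d in((s,125,195,180,320),(t,165,245,140,300))]))"
```

```text
t 39.65 p [0.5877 0.2926 0.0811] yaw_y 84.0 open 0.137 gf 30.0 F [-0.   0.1  0. ] q [ 16.7  42.5  83.2  -0.   54.6 -67.3]
shift units [-0.046  0.035  0.941]
turn units (tool z) 0.0001 deg -0.0
tilt 0.29
```

View pics/g6.png

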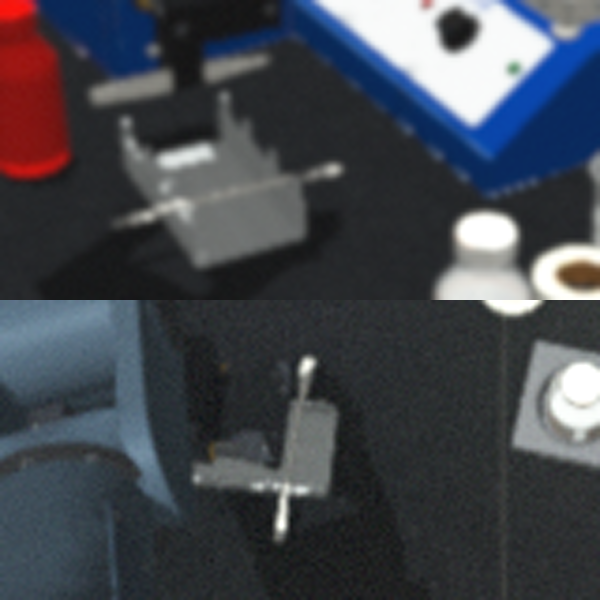

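The tweezers hang level above the free place, with the spatula undisturbed. Lowering now.

>>> {"name": "apply_moves", "arguments": {
  "plan": "-0.03 0.03 0.2 0 0 0;0 0 0.2 0 0 0;0 0 0.15 0 0 0;0 0 0.1 0 0 0;0 0 0.1 0 0 0;0 0 0.05 0 0 0;0 0 0.03 0 0 0;0 0 0 0 0 0;0 0 0 0 0 0"
}}

```text
time_s: 40.5
position: [0.5914, 0.2958, 0.0417]
tcp_rot: [[-0.995, 0.102, 0.0], [0.102, 0.995, 0.0], [-0.0, 0.0, -1.0]]
force: [-0.3, 0.1, -1.3]
opening: 0.135
grasp_force: 30.0
```

```bash
python3 -c "
from h import *
togo([.590,.294,.033],84)
P=ray('side',[(202.2,147.9),(242.5,139)],.083);print(P,P.mean(0))"
```

```text
t 40.5 p [0.5914 0.2958 0.0417] yaw_y 84.1 open 0.135 gf 30.0 F [-0.3  0.1 -1.3] q [ 16.9  45.8  83.6  -0.   50.5 -67.2]
shift units [ 0.023 -0.038  0.175]
turn units (tool z) 0.0004 deg -0.1
tilt 0.03
[[0.52712353 0.29281533 0.083     ]
 [0.64591279 0.27631821 0.083     ]] [0.58651816 0.28456677 0.083     ]
```

>>> {"name": "apply_moves", "arguments": {
  "plan": "0 -0.02 0.04 0 0 0;0 0 0.04 0 0 0;0 0 0.03 0 0 0;0 0 0 0 0 0;0 0 0 0 0 0"
}}

```text
time_s: 40.92
position: [0.591, 0.2946, 0.0359]
tcp_rot: [[-0.995, 0.102, -0.0], [0.102, 0.995, -0.0], [0.0, -0.0, -1.0]]
force: [-0.3, 0.4, 0.6]
opening: 0.138
grasp_force: 30.0
```

```bash
python3 -c "
from h import *
togo([.590,.294,.033],84)
s=capture('side')[:,:,::-1]
cv2.imwrite('pics/g7.png',cv2.resize(s[130:190,190:290],(800,480),interpolation=cv2.INTER_CUBIC))"
```

```text
t 40.92 p [0.591  0.2946 0.0359] yaw_y 84.1 open 0.138 gf 30.0 F [-0.3  0.4  0.6] q [ 16.8  46.2  83.8   0.   49.9 -67.3]
shift units [ 0.018 -0.015  0.059]
turn units (tool z) 0.0004 deg -0.1
tilt 0.01
```

View pics/g7.png

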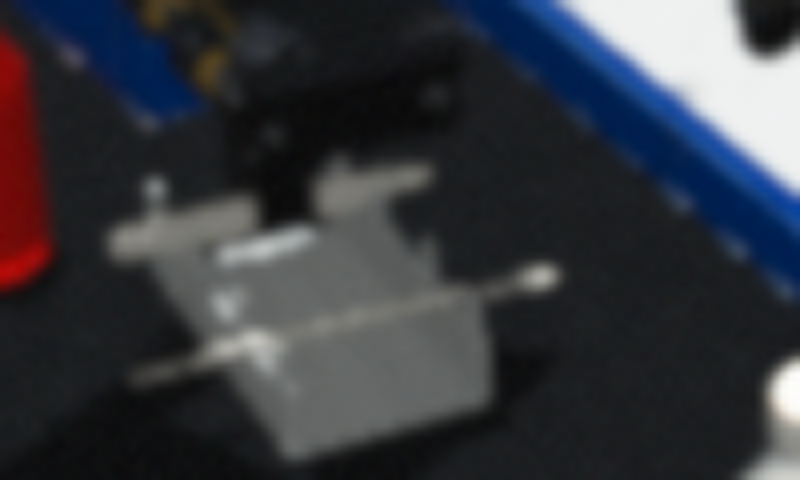

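The tweezers sit between the teeth, about centred. I'll finish lowering and release.

>>> {"name": "apply_moves", "arguments": {
  "plan": "0 0 0.02 0 0 0;0 0 0.02 0 0 0;0 0 0.015 0 0 0;0 0 0 0 0 0;0 0 0 0 0 0"
}}

```text
time_s: 41.38
position: [0.591, 0.2947, 0.0332]
tcp_rot: [[-0.995, 0.102, -0.0], [0.102, 0.995, -0.0], [0.0, -0.0, -1.0]]
force: [-0.1, -0.3, -0.5]
opening: 0.137
grasp_force: 30.0
```

>>> {"name": "apply_moves", "arguments": {
  "plan": "0 0 0.01 0 0 0;0 0 0.01 0 0 0;0 0 0 0 0 0;0 0 0 0 0 0"
}}

```text
time_s: 41.72
position: [0.5911, 0.2947, 0.0327]
tcp_rot: [[-0.995, 0.102, 0.0], [0.102, 0.995, 0.0], [-0.0, 0.0, -1.0]]
force: [-0.8, 0.2, 2.3]
opening: 0.139
grasp_force: 30.0
```

>>> {"name": "apply_moves", "arguments": {
  "plan": "0 0 0 0 0 0;0 0 0 0 0 0;0 0 0 0 0 0;0 0 0 0 0 0;0 0 0 0 0 0;0 0 0 0 0 0",
  "gripper": -0.1
}}

```text
time_s: 42.22
position: [0.591, 0.2946, 0.0321]
tcp_rot: [[-0.995, 0.102, -0.0], [0.102, 0.995, -0.0], [0.0, -0.0, -1.0]]
force: [0.5, 0.3, -0.4]
opening: 0.435
grasp_force: 0.0
```

>>> {"name": "apply_moves", "arguments": {
  "plan": "0 0 -0.1 0 0 0;0 0 -0.3 0 0 0;0 0 -0.5 0 0 0;0 0 -0.7 0 0 0;0 0 -0.7 0 0 0;0 0 -0.7 0 0 0;0 0 -0.7 0 0 0;0 0 -0.3 0 0 0;0 0 0 0 0 0"
}}

```text
time_s: 42.97
position: [0.5939, 0.2957, 0.2384]
tcp_rot: [[-0.995, 0.102, 0.011], [0.102, 0.995, 0.003], [-0.01, 0.004, -1.0]]
force: [1.1, 0.8, 0.3]
opening: 0.45
grasp_force: 0.0
```

>>> {"name": "apply_moves", "arguments": {
  "plan": "0.3 0.3 0 0 0 0;0.4 0.5 0 0 0 0;0.4 0.5 0 0 0 0;0.4 0.5 0 0 0 0;0.4 0.5 0 0 0 0;0.4 0.5 0 0 0 0;0.3 0.3 0 0 0 0;0 0 0 0 0 0;0 0 0 0 0 0"
}}

```text
time_s: 43.72
position: [0.476, 0.4625, 0.2309]
tcp_rot: [[-0.995, 0.099, -0.002], [0.099, 0.995, -0.002], [0.002, -0.002, -1.0]]
force: [0.2, -0.7, -0.4]
opening: 0.446
grasp_force: 0.0
```

```bash
python3 -c "
from h import *
st()
s=capture('side')[:,:,::-1];t=capture('top')[:,:,::-1]
a=cv2.resize(s[130:350,150:450],(440,323),interpolation=cv2.INTER_CUBIC);b=cv2.resize(s[130:190,190:290],(360,216),interpolation=cv2.INTER_CUBIC)
b=cv2.copyMakeBorder(b,0,107,0,0,0);c=cv2.resize(t[165:230,180:420],(800,217),interpolation=cv2.INTER_CUBIC)
cv2.imwrite('pics/g8.png',np.vstack([np.hstack([a,b]),c]))"
```

```text
t 43.72 p [0.476  0.4625 0.2309] yaw_y 84.3 open 0.446 gf 0.0 F [ 0.2 -0.7 -0.4] q [ 34.6  32.9  75.5  -0.   71.8 -49.7]
```

View pics/g8.png

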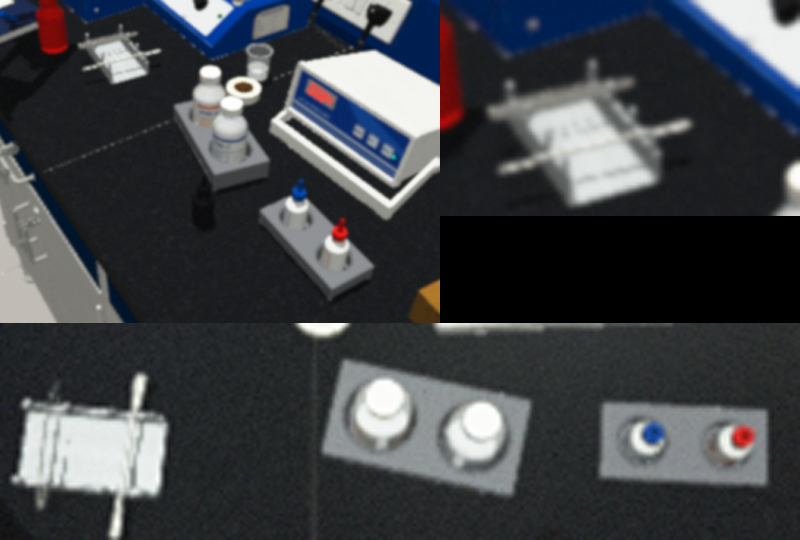

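The pictures show all four bottles in their wells and the tweezers level between the teeth of the free place, parallel to the spatula. Handing in.

```bash
python3 -c "
from rig import bot
print(bot.hand_in())"
```

```text
the job is handed in; nothing more can be done
None
```

I handed the job in at about 44 s; no verdict came back. In the last pictures both buffer bottles and both dropper bottles stand in their wells, the tweezers lie level in the rest's free place, and the spatula and tape appear unmoved.

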